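Set up the bowl-drying stand and open its air valve

ROBOT

A 6-joint arm with a two-finger parallel gripper is mounted at the origin on the work surface. World frame = base frame: x ahead of the robot, y to its left, z up, the work surface at z = 0. Lengths are in m, angles in rad, forces in N, time in s.
With the tool pointing down it reaches from about 0.35 to 0.975 m from the base axis. Payload 17.4 kg.
Tool frame: the origin (TCP) lies on the centre line of the jaws, within the pads' length; the fingertips stand 11 mm ahead of it and the grasp point (between the pads) lies 8 mm behind it; z points along the fingers, y is the line along which they close (so a half turn about z gives the same grasp; the last joint's range is limited). The gripper opens to 85 mm and grips with 20 to 120 N. Pads are 22 mm wide; open, the fingers measure 114 mm over their backs; the gripper's body (76 mm by 85 mm) begins 54 mm behind the grasp point. The pads swing forward as they close: fully open they stand 13 mm farther back than shut.
Start: joints at [-1.293, 0.116, 1.442, -0, 1.584, -0.038], TCP at [0.21, -0.642, 0.242] pointing down, gripper open.
Joint ranges: [-2.83, 2.83], [-0.83, 2.19], [0.07, 2.5], [-1.14, 4.28], [0.01, 3], [-2.97, 2.97]. Speed limits (rad/s): [1.89, 1.89, 2.22, 3.14, 3.14, 3.14].

INTERFACE

Orientations are given as [roll, pitch, yaw] about the fixed x, y, z axes, in that order (R = Rz(yaw) Ry(pitch) Rx(roll)).
In Python, from rig import bot gives the robot as it stands.
- The arm moves only by the tool play_rows, never from a script. Its argument "deltas" is a list of rows, each a list of 7 numbers: the shift along the tool's x, y, z in mm, then the turn, a rotation vector about the tool's x, y, z in degrees, then the finger opening in mm, from 0 to 85.4. A call has 1 to 5 rows; each row shifts and turns the commanded pose from where the row before left it, along the tool's axes as they then stand; what a row does not reach is not made up. A row lasts 1/12 s, in which the tool goes at most 41.7 mm and 7.16 degrees, less where a joint would pass 70% of its speed; a pose out of reach is approached as far as the arm can. A call with a gripper value outside its range is refused whole. The fingers move at their own pace and stop on an object; "grip_force" is the grip in N (left out, the last holds). Time passes only in rows, so rows that do not move let the fingers close. It gives the time, the measured TCP pose, the force, the opening and the grip force at its end, in the units of the state.
- bot.observe(): the state, without advancing time (a new reading comes with each control period).
- bot.camera(name): name is "side" or "top"; returns the picture (480x640x3 uint8, blue, green, red); there is no depth.
- bot.get_calibration(name): a dict with "vfov" (degrees; the focal length in pixels is half the picture's height over the tangent of half this angle, whatever the lens; pixels are square), "cx", "cy" (the principal point, pixels), "eye" and "orientation" of the camera in the world. Camera axes: x right, y down, z forward; pixel columns grow to the right and rows downward; lengths in m; the calibration is good to about 2 mm. A picture is of the moment at which its call begins. get_calibration takes no time and is no camera call.
- bot.finish_job(): hands the job in; it is judged then, once.
The state is a dict: "t": time; "joint_positions": joint angles; "joint_vel": joint speeds; "joint_efforts": joint torques, N m; "tcp_pos": TCP position; "tool_rot": TCP orientation; "ft_force": force on the tool from outside, world axes, zero at the start; "wrist_torque": the same for the moment, N m; "grip_width": finger opening in m; "grasp_force": force on a finger pad.
Only numpy, scipy, OpenCV 4.12 (cv2) and the standard library are available. Lean on these libraries where they do the work, as an engineer would, in place of code of your own. Each camera call takes 0.05 s, during which the arm holds its last target. There are 200 camera calls.

TASK

Get the drying stand ready: lower the square drying plate over the stand's brass standpipe and steel key pin until it lies flat on the stand, then nest all the rough-turned bowls that are on the bench, mouth down, one over another into a single upright stack centred on the plate. Only when plate and stack are in place, turn the red handwheel counter-clockwise until the valve is fully open (its spindle and wheel rise as it opens). Leave the other things on the bench where they are.

Things in the scene. Friction and masses are not known exactly. Their poses are not given: they have to be found in the camera images.
- station: fixed green drying stand: a block 130 x 130 mm, 30 mm high, joined by a copper pipe to a brass globe valve. Origin: centre of the block's underside; z up, x towards the key pin. The valve's axis stands at (-40, -210) mm in this frame
- stand_seat (a point): centre of the stand's flat top, 30 mm above the bench, station's axes; the plate's origin is here when home. Here stands the brass standpipe, 16 mm thick, 42 mm tall above this top, end tapered (2 mm proud of the hub of a plate that is home). The first bowl goes over the hub, its rim resting on the plate 10 mm above this point; each further bowl is 30 mm higher
- stand_pin (a point): foot of the steel key pin on the stand's top, 34 mm from the standpipe's axis along the station's +x; the pin is 8 mm thick, 20 mm tall, tapered end
- plate: loose aluminium plate 120 x 120 x 10 mm, 0.3 to 0.5 kg, with a square orange hub 36 x 36 mm in the middle, sides parallel to the plate's, top 40 mm above the underside: grip it there. A 19 mm bore runs through hub and plate; a 12 mm pin hole lies 34 mm off centre on +x. Four studs 6 mm thick, 8 mm tall at (+-27, +-27) mm loosely centre the first bowl. Origin: centre of the underside, z up
- plate_pinhole (a point): centre of the key-pin hole at the plate's underside
- bowl_a: wooden bowl, mouth down. Outside a cone, 110 mm across at the rim, 72 mm at the shoulder 48 mm above; on it a solid round tenon 46 mm across, 22 mm tall (top 70 mm above the rim): grip it there. Wall 6 mm, hollow 40 mm deep. 0.12 to 0.26 kg. Origin: centre of the rim plane, z to the tenon. Nested, it rests on the tenon of the one below, rim 30 mm above that one's, side play 3 to 5 mm. May be absent
- bowl_b: bowl of the same shape as bowl_a (wood shade may differ), mouth down; origin: centre of the rim plane, z to the tenon; may be absent (None): 2 to 4 bowls are there
- bowl_c: bowl of the same shape as bowl_a (wood shade may differ), mouth down; origin: centre of the rim plane, z to the tenon; may be absent (None): 2 to 4 bowls are there
- bowl_d: bowl of the same shape as bowl_a (wood shade may differ), mouth down; origin: centre of the rim plane, z to the tenon; may be absent (None): 2 to 4 bowls are there
- valve_wheel (a joint): angle of the red handwheel, rad: 0 is shut, grows counter-clockwise seen from above, ends at a stop at 6.0 (fully open). Starts between 0 and 0.8. Stiff: about 0.15 N m, stays where it is left. The wheel and stem rise 5 mm per rad (30 mm in all)
- wheel_centre (a point): centre, at mid-thickness, of the red handwheel: a solid round disc 62 mm across, 16 mm thick, level on the vertical valve stem, yellow mark on top. About 103 mm above the bench when shut, 133 mm when open. Under it the valve is at most 30 mm across down to 60 mm above the bench, so fingers may hang past the rim
- wax_tin: bystander, leave in place: closed round tin, 72 mm across, 60 mm tall
- chuck: bystander, leave in place: steel lathe chuck, a disc 90 mm across, 54 mm tall, lying on its back
- sand_block: bystander, leave in place: cork sanding block 100 x 60 x 35 mm
- billet: bystander, leave in place: dark square wood billet 160 x 50 x 50 mm
- screwdriver: bystander, leave in place: red-handled screwdriver lying down, about 260 mm long
- hammer: bystander, leave in place: hammer lying down, about 260 mm long
- offcut: bystander, leave in place: wood offcut 90 x 70 x 30 mm
Things that resemble listed ones, but are neither listed nor needed, are in the scene too. What is shaped like the bowl_b but blue or green is not meant.

How it is judged:
By the outcome, as a careful person would: the job done as asked, in the order asked, and still so for the second after the job is handed in, with the robot touching nothing.
Of bowl_a, bowl_b, bowl_c, bowl_d only 2 to 4 are there at a start; the rules pass over those that are not, and their reading is None.
At some moment in a run one of bowl_a, bowl_b, bowl_c, bowl_d may be knocked a few centimetres aside while the robot is not near it.
Once in a run the grip may slacken for a moment while it holds something.
It also fails if it takes over 210 s, if anything falls off the work surface, if the arm or the gripper's body presses on something with over 40 N, if the wrist force passes 120 N, or if a joint passes its speed limit or range.

## Working session

There is one attempt and no reset: what is moved stays moved. The work goes in short steps, Python scripts to look and compute and a tool call to move; the robot and the scene stay as the last step left them, time stands still between calls to the robot, and variables do not carry over. Pictures are saved under pics/ and viewed, at most 17 in all, crops included, and the job is handed in when it is done.

Besides the shell and the picture viewer there is one more tool, called after "Request:" as name(argument=value, ...) on one line, values as JSON. play_rows: Moves the arm, as the interface text tells. Its arguments: {"type":"object","properties":{"deltas":{"type":"array","items":{"type":"array","items":{"type":"number"}}},"grip_force":{"type":"number"}},"required":["deltas"]}

```bash
ls; mkdir -p pics
python3 - <<'E'
from rig import bot
import cv2
o=bot.observe();print(o)
for n in("top","side"):
    print(bot.get_calibration(n)); cv2.imwrite(f"pics/{n}0.png",bot.camera(n))
E
```

```text
pics
{'t': 0.0, 'joint_positions': array([-1.29275715e+00,  1.16515335e-01,  1.44226655e+00, -1.83747082e-06,
        1.58402207e+00, -3.77994731e-02]), 'joint_vel': array([ 6.77641373e-05, -1.87917078e-03,  5.21403751e-04,  8.42357842e-04,
       -9.11415395e-04,  1.43798589e-03]), 'joint_efforts': array([ 2.37281594e-03, -7.31998158e+01, -6.32502222e+01, -2.09346882e-05,
        6.03685185e-03,  3.93662924e-05]), 'tcp_pos': array([ 0.2096058 , -0.64144015,  0.24154158]), 'tool_rot': array([-3.14038215e+00, -4.39396515e-05,  3.15838604e-01]), 'ft_force': array([ 0.0722833 ,  0.19409956, -0.04666129]), 'wrist_torque': array([ 0.01833602, -0.0014925 , -0.0631106 ]), 'grasp_force': 0.0, 'grip_width': 0.08552118502676724}
{'vfov': 42.49963423798903, 'cx': 309.17957960009875, 'cy': 243.3010362241966, 'eye': array([0.25350251, 0.05763345, 1.46641552]), 'orientation': array([-2.98440254,  0.00457014, -1.54343777])}
{'vfov': 50.60754950799179, 'cx': 320.97620167663626, 'cy': 231.46584115558028, 'eye': array([-0.04751196,  1.12601094,  0.99111386]), 'orientation': array([-2.22057849e+00, -4.65366938e-04, -2.68492926e+00])}
```

View pics/top0.png

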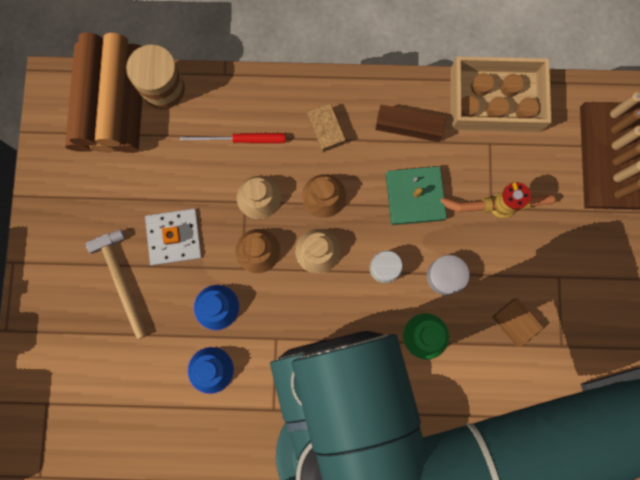

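View pics/side0.png

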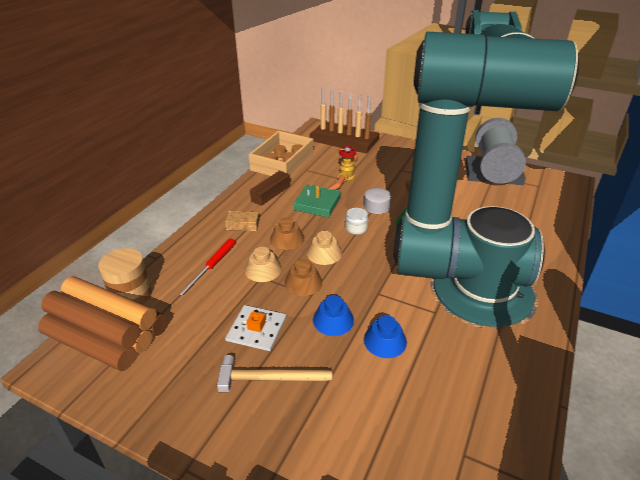

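Top view: bowls at about (257,196), (323,195), (257,250) and (318,250), the plate at (173,237), the stand at (416,195) and the wheel at (516,195). Next I'll enlarge these.

```bash
cat > h.py <<'E'
import numpy as np,cv2
from scipy.spatial.transform import Rotation as R
from rig import bot
def cam(n):
    c=bot.get_calibration(n); f=240/np.tan(np.radians(c["vfov"])/2)
    return c,f,R.from_euler("xyz",c["orientation"]).as_matrix()
def ray(n,uv):
    c,f,M=cam(n); d=M@np.array([(uv[0]-c["cx"])/f,(uv[1]-c["cy"])/f,1]); return c["eye"],d
def at(n,uv,z):
    e,d=ray(n,uv); return e+d*(z-e[2])/d[2]
def proj(n,p):
    c,f,M=cam(n); q=(np.atleast_2d(p)-c["eye"])@M; return np.c_[q[:,0]/q[:,2]*f+c["cx"],q[:,1]/q[:,2]*f+c["cy"]]
def tri(a,b):
    (e1,d1),(e2,d2)=ray("top",a),ray("side",b)
    d1/=np.linalg.norm(d1);d2/=np.linalg.norm(d2)
    s=np.linalg.lstsq(np.c_[d1,-d2],e2-e1,rcond=None)[0]
    p,q=e1+d1*s[0],e2+d2*s[1]; return (p+q)/2,np.linalg.norm(p-q)*1000
def crop(im,x,y,w,h,k):
    o=cv2.resize(im[y:y+h,x:x+w],None,fx=k,fy=k,interpolation=cv2.INTER_CUBIC)
    for i in range(-(-x//10)*10,x+w,10):
        cv2.line(o,((i-x)*k,0),((i-x)*k,5),(255,255,0),1); cv2.putText(o,str(i),((i-x)*k,14),0,.3,(255,255,255),1)
    for j in range(-(-y//10)*10,y+h,10):
        cv2.line(o,(0,(j-y)*k),(5,(j-y)*k),(255,255,0),1); cv2.putText(o,str(j),(6,(j-y)*k+3),0,.3,(255,255,255),1)
    return o
E
python3 - <<'E'
from h import *
t=cv2.imread("pics/top0.png");s=cv2.imread("pics/side0.png")
a=np.vstack([np.hstack([crop(t,140,203,80,60,5),crop(s,220,300,80,60,5)]),np.hstack([crop(t,376,160,80,60,5),crop(s,285,178,80,60,5)])])
cv2.imwrite("pics/c1.png",a)
b=np.vstack([np.hstack([crop(t,227,170,133,100,3),crop(s,235,210,133,100,3)]),np.hstack([crop(t,470,165,80,60,5)[:,:399],crop(s,310,130,80,60,5)[:,:399]])])
cv2.imwrite("pics/c2.png",b)
E
```

```text
(no output)
```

View pics/c1.png

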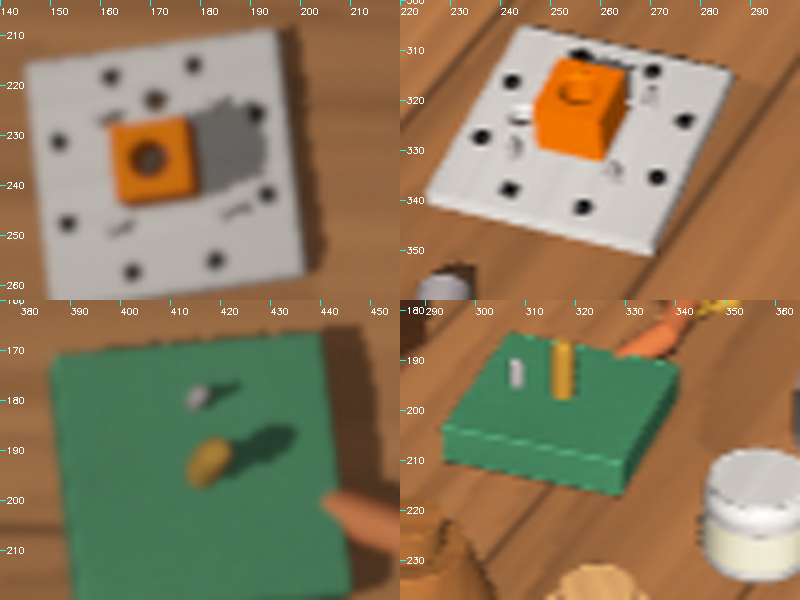

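View pics/c2.png

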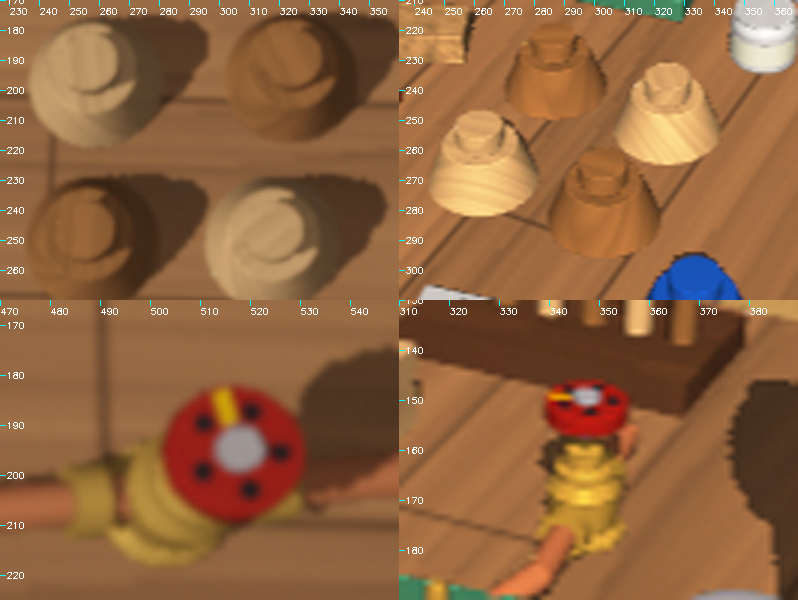

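The pin hole shows in the top view at about (171,223), towards +x from the hub; the other eight dots are decoration. The pipe foot is at about (416,195) and the pin at about (415,180). I'll fit poses from these points.

```bash
cat > fit.py <<'E'
from h import *
from scipy.optimize import least_squares
def fit(x0,top,side):
    T=np.array(top,float);S=np.array(side,float)
    def P(x,m): c,s=np.cos(x[3]),np.sin(x[3]); return m@np.array([[c,s,0],[-s,c,0],[0,0,1]])+x[:3]
    def r(x): return np.r_[(proj("top",P(x,T[:,2:]))-T[:,:2]).ravel(),(proj("side",P(x,S[:,2:]))-S[:,:2]).ravel()]
    s=least_squares(r,x0); print(np.round(s.x,4)," res",np.round(s.fun,1)); return s.x
E
python3 - <<'E'
from fit import *
print("nadir",proj("top",[.2535,.0576,0]))
d=-.4
A=lambda L:[(u+d,v+d,*p) for u,v,*p in L]
h=.06
# plate
w=at("top",(170,235),.04);print(w)
fit([*w[:2],0,.1],
 A([(145,216,h,h,.01),(195,208.6,h,-h,.01),(201,257,-h,-h,.01),(161.6,228.2,.018,.018,.04),(177.6,226.4,.018,-.018,.04),(180,241.4,-.018,-.018,.04),(164.4,243.8,-.018,.018,.04),(169.8,234.6,0,0,.04),(171.2,222.8,.034,0,.01)]),
 A([(286.6,314.4,h,-h,.01),(270.4,351,-h,-h,.01),(225,338.6,-h,h,.01),(244,305,h,h,.01),(256,318,0,0,.04)]))
k=.065
print("stand")
for th in(0.1,):
  fit([.33,-.2,0,th],
  A([(386,170.4,k,k,.03),(440,166.4,k,-k,.03),(446,218,-k,-k,.03),(419.6,189.8,0,0,.072)]),
  A([(307.4,184.4,k,k,.03),(341,191.4,k,-k,.03),(329.6,211.4,-k,-k,.03),(293.6,203.4,-k,k,.03),(317.5,186.5,0,0,.072),(308,189.5,.034,0,.05)]))
print("bowls")
for a,b in zip([(260.3,190),(327.3,190),(255,246.7),(318,247.7)],[(263.3,250.7),(286,223.3),(303,264),(324.7,235.3)]):
  print(np.round(tri((a[0]-.3,a[1]-.3),(b[0]-.3,b[1]-.3))[0],4),tri(a,b)[1])
print("wheel",tri((515.9,194.2),(347,149)))
print(at("top",(515.6,194.6),.115),at("top",(512,182),.115))
E
```

```text
nadir [[312.04955503 341.12171204]]
[0.49034728 0.39749557 0.04      ]
[ 0.4973  0.4022 -0.0012 -0.5128]  res [ 19.3 -14.8  11.1  17.6 -22.   11.8   4.9  -6.    1.7   3.5  -9.    1.5
  -6.3  -8.7  -1.1  -2.1   8.1  -0.  -22.6 -10.9  16.8 -19.6  20.1  14.
 -20.5  17.3  -1.9   0.7]
stand
[ 0.613  -0.1768 -0.0012 -0.3167]  res [ 11.4 -12.1   8.8   9.5 -13.9   8.1  -2.1  -2.3 -18.2  13.4 -25.2  -7.9
  13.  -13.9  22.4   9.7  -1.7   0.8   0.9  -0.5]
bowls
[0.5983 0.188  0.0668] 0.3862959742087999
[0.6076 0.033  0.0583] 5.990729163973101
[0.4647 0.1947 0.0723] 1.8926554666909754
[0.467  0.0509 0.0719] 3.3320758427272246
wheel (array([ 0.59104113, -0.38938394,  0.1180416 ]), np.float64(1.2307606569637344))
[ 0.59026633 -0.38987074  0.115     ] [ 0.61913838 -0.38251309  0.115     ]
```

Run:
```python
from fit import *
d=-.4
A=lambda L:[(u+d,v+d,*p) for u,v,*p in L]
h=.06
fit([.49,.39,0,.1],
 A([(145,216,h,h,.01),(195,208.6,h,-h,.01),(201,257,-h,-h,.01),(161.6,228.2,.018,.018,.04),(177.6,226.4,.018,-.018,.04),(180,241.4,-.018,-.018,.04),(164.4,243.8,-.018,.018,.04),(169.8,234.6,0,0,.04),(171.2,222.8,.034,0,.01)]),
 A([(286.6,314.4,-h,-h,.01),(270.4,351,-h,h,.01),(225,338.6,h,h,.01),(244,305,h,-h,.01),(256,318,0,0,.04)]))
k=.065
x=fit([.6,-.2,0,.1],
  A([(386,170.4,k,k,.03),(440,166.4,k,-k,.03),(446,218,-k,-k,.03),(419.6,189.8,0,0,.072)]),
  A([(307.4,184.4,k,-k,.03),(341,191.4,-k,-k,.03),(329.6,211.4,-k,k,.03),(293.6,203.4,k,k,.03),(317.5,186.5,0,0,.072),(308,189.5,.034,0,.05)]))
c,s=np.cos(x[3]),np.sin(x[3]); print("valve from stand",x[0]-.04*c+.21*s,x[1]-.04*s-.21*c)
```

```text
[ 0.4932  0.3984 -0.0022  0.1777]  res [ 0.6 -0.  -0.1  0.   0.   0.3  0.2 -0.2 -0.6 -0.6 -1.2 -0.7 -0.8 -0.8
  0.5 -0.2  0.3 -0.1  0.3  0.5  0.5 -1.6  0.9  0.4  0.7  0.8  0.3  0.5]
[ 0.6071 -0.18    0.0009  0.1098]  res [ 0.1 -0.4  0.  -0.8  0.4  0.6 -0.6  0.1 -0.4 -0.1  0.7 -0.4 -0.1 -0.4
 -0.5  0.1  0.3  0.3  0.5  0.9]
valve from stand 0.5903297586946288 -0.3930918815096319
```

Request:
play_rows(deltas=[[0, 0, -6, 0, 0, -6.5, 85], [0, 0, -6, 0, 0, -6.5, 85], [0, 0, -6, 0, 0, -6.5, 85], [0, 0, -6, 0, 0, -6.5, 85], [0, 0, -6, 0, 0, -6.5, 85]], grip_force=60)

```text
t: 0.52
tcp_pos: [0.2096, -0.6415, 0.2721]
tool_rot: [-3.141, -0.0, 0.889]
ft_force: [0.0, 0.2, -0.2]
grip_width: 0.0852
grasp_force: 0.0
```

Request:
play_rows(deltas=[[0, 0, -6, 0, 0, -6.5, 85], [0, 0, -6, 0, 0, -6.5, 85], [0, 0, -6, 0, 0, -6.5, 85], [0, 0, -6, 0, 0, -6.5, 85], [0, 0, -6, 0, 0, -6.9, 85]])

```text
t: 0.93
tcp_pos: [0.2096, -0.6416, 0.3021]
tool_rot: [-3.141, -0.001, 1.463]
ft_force: [-0.3, 0.6, 0.2]
grip_width: 0.085
grasp_force: 0.0
```

Request:
play_rows(deltas=[[0, 0, 0, 0, 0, -6.5, 85], [30, 19, 0, 0, 0, 0, 85], [30, 19, 0, 0, 0, 0, 85], [30, 19, 0, 0, 0, 0, 85], [30, 19, 0, 0, 0, 0, 85]])

```text
t: 1.35
tcp_pos: [0.286, -0.5202, 0.3017]
tool_rot: [-3.141, -0.001, 1.57]
ft_force: [1.3, 0.2, 0.5]
grip_width: 0.0852
grasp_force: 0.0
```

Request:
play_rows(deltas=[[30, 19, 0, 0, 0, 0, 85], [30, 19, 0, 0, 0, 0, 85], [30, 19, 0, 0, 0, 0, 85], [30, 19, 0, 0, 0, 0, 85], [30, 19, 0, 0, 0, 0, 85]])

```text
t: 1.77
tcp_pos: [0.3811, -0.37, 0.3021]
tool_rot: [-3.141, -0.0, 1.57]
ft_force: [-0.5, 0.6, 0.2]
grip_width: 0.0852
grasp_force: 0.0
```

Request:
play_rows(deltas=[[30, 19, 0, 0, 0, 0, 85], [30, 19, 0, 0, 0, 0, 85], [30, 19, 0, 0, 0, 0, 85], [30, 19, 0, 0, 0, 0, 85], [30, 19, 0, 0, 0, 0, 85]])

```text
t: 2.18
tcp_pos: [0.4762, -0.22, 0.3022]
tool_rot: [-3.142, -0.0, 1.571]
ft_force: [0.9, 0.2, -0.4]
grip_width: 0.0848
grasp_force: 0.0
```

Request:
play_rows(deltas=[[30, 19, 0, 0, 0, 0, 85], [30, 19, 0, 0, 0, 0, 85], [30, 19, 0, 0, 0, 0, 85], [30, 19, 0, 0, 0, 0, 85], [0, 0, 0, 0, 0, 0, 85]])

```text
t: 2.6
tcp_pos: [0.5536, -0.0974, 0.3015]
tool_rot: [-3.141, -0.001, 1.574]
ft_force: [-0.1, -0.7, -0.2]
grip_width: 0.0848
grasp_force: 0.0
```

Request:
play_rows(deltas=[[36, -4, 6, 0, 0, 0, 85], [36, -4, 6, 0, 0, 0, 85], [36, -4, 6, 0, 0, 0, 85], [36, -4, 6, 0, 0, 0, 85], [36, -4, 6, 0, 0, 0, 85]])

```text
t: 3.02
tcp_pos: [0.5311, 0.0797, 0.2718]
tool_rot: [-3.141, 0.0, 1.57]
ft_force: [0.8, -0.4, 0.3]
grip_width: 0.0849
grasp_force: 0.0
```

Request:
play_rows(deltas=[[36, -4, 6, 0, 0, 0, 85], [36, -4, 6, 0, 0, 0, 85], [36, -4, 6, 0, 0, 0, 85], [36, -5, 6, 0, 0, 0, 85], [36, -5, 6, 0, 0, 0, 85]])

```text
t: 3.43
tcp_pos: [0.509, 0.2599, 0.2418]
tool_rot: [-3.141, 0.0, 1.571]
ft_force: [0.4, -0.2, -0.4]
grip_width: 0.0848
grasp_force: 0.0
```

Request:
play_rows(deltas=[[36, -5, 25, 0, 0, 0, 85], [36, -5, 25, 0, 0, 0, 85], [36, -5, 25, 0, 0, 0, 85], [28, -3, 25, 0, 0, -5.1, 85], [0, 0, 0, 0, 0, -5.1, 85]])

```text
t: 3.85
tcp_pos: [0.49, 0.391, 0.1403]
tool_rot: [-3.135, 0.002, 1.755]
ft_force: [-0.3, 1.0, -0.6]
grip_width: 0.0852
grasp_force: 0.0
```

Request:
play_rows(deltas=[[0, 0, 20, 0, 0, 0, 85], [0, 0, 10, 0, 0, 0, 85], [0, 0, 0, 0, 0, 0, 85]])

```text
t: 4.1
tcp_pos: [0.4917, 0.3875, 0.1136]
tool_rot: [-3.138, 0.002, 1.748]
ft_force: [-0.1, -0.3, -1.5]
grip_width: 0.0849
grasp_force: 0.0
```

Run:
```python
from h import *
t=bot.camera("top");s=bot.camera("side")
cv2.imwrite("pics/g1.png",np.hstack([crop(t,130,190,100,100,4),crop(s,205,265,100,100,4)]))
o=bot.observe();print(o["tcp_pos"],o["tool_rot"],proj("top",o["tcp_pos"]),proj("side",o["tcp_pos"]))
```

```text
[0.4926469  0.38793094 0.11654571] [-3.14106480e+00  2.63199328e-04  1.74762816e+00] [[166.53428555 228.25341068]] [[255.89944415 293.13542963]]
```

View pics/g1.png

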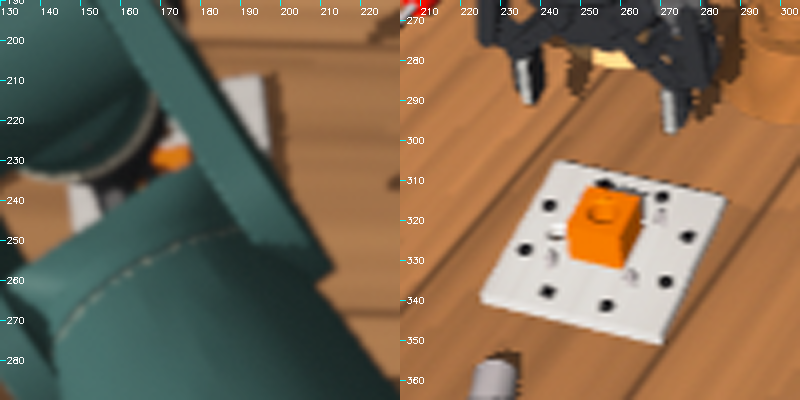

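The side view shows the fingers straddling the hub; I still need about 10 mm in y. I'll descend and squeeze to centre it.

Request:
play_rows(deltas=[[10, 2.5, 20, 0, 0, 0, 85], [0, 0, 25, 0, 0, 0, 85], [0, 0, 25, 0, 0, 0, 85], [0, 0, 14, 0, 0, 0, 85], [0, 0, 0, 0, 0, 0, 85]], grip_force=30)

```text
t: 4.62
tcp_pos: [0.4925, 0.3976, 0.0301]
tool_rot: [-3.138, 0.002, 1.748]
ft_force: [-0.6, -0.3, -0.8]
grip_width: 0.0848
grasp_force: 0.0
```

Request:
play_rows(deltas=[[0, 0, 0, 0, 0, 0, 30], [0, 0, 0, 0, 0, 0, 30], [0, 0, 0, 0, 0, 0, 30], [0, 0, 0, 0, 0, 0, 30], [0, 0, 0, 0, 0, 0, 30]])

```text
t: 5.03
tcp_pos: [0.4938, 0.399, 0.034]
tool_rot: [3.14, -0.001, 1.749]
ft_force: [-1.8, -0.4, 7.2]
grip_width: 0.0352
grasp_force: 31.3
```

Request:
play_rows(deltas=[[0, 0, 0, 0, 0, 0, 30], [0, 0, 0, 0, 0, 0, 30], [0, 0, 0, 0, 0, 0, 30]])

```text
t: 5.28
tcp_pos: [0.4938, 0.399, 0.034]
tool_rot: [3.14, -0.001, 1.749]
ft_force: [-1.3, -0.4, 9.0]
grip_width: 0.0354
grasp_force: 31.3
```

Request:
play_rows(deltas=[[0, 0, -4, 0, 0, 0, 75], [0, 0, 0, 0, 0, 0, 75], [0, 0, -8, 0, 0, 0, 75], [0, 0, -8, 0, 0, 6, 75], [0, 0, 0, 0, 0, 7, 75]])

```text
t: 5.7
tcp_pos: [0.4938, 0.3991, 0.0547]
tool_rot: [3.14, -0.001, 1.518]
ft_force: [-0.1, 0.2, 0.7]
grip_width: 0.0752
grasp_force: 0.0
```

Request:
play_rows(deltas=[[0, 0, 0, 0, 0, 7, 75], [0, 0, 0, 0, 0, 7, 75], [0, 0, 0, 0, 0, 7, 75], [0, 0, 0, 0, 0, 7, 75], [0, 0, 0, 0, 0, 7, 75]])

```text
t: 6.12
tcp_pos: [0.4933, 0.3987, 0.0531]
tool_rot: [3.142, -0.0, 0.905]
ft_force: [0.2, -0.5, 1.6]
grip_width: 0.0752
grasp_force: 0.0
```

Request:
play_rows(deltas=[[0, 0, 0, 0, 0, 7, 75], [0, 0, 0, 0, 0, 7, 75], [0, 0, 0, 0, 0, 7, 75], [0, 0, 0, 0, 0, 7, 75], [0, 0, 0, 0, 0, 7, 75]])

```text
t: 6.53
tcp_pos: [0.4933, 0.3987, 0.0531]
tool_rot: [-3.141, -0.0, 0.294]
ft_force: [0.4, 1.2, 0.0]
grip_width: 0.0747
grasp_force: 0.0
```

Request:
play_rows(deltas=[[0, 0, 0, 0, 0, 7, 75], [0, 0, 8, 0, 0, 0, 75], [0, 0, 5, 0, 0, 0, 75], [0, 0, 0, 0, 0, 0, 75], [0, 0, 0, 0, 0, 0, 30]], grip_force=60)

```text
t: 6.95
tcp_pos: [0.493, 0.3985, 0.0388]
tool_rot: [3.141, 0.001, 0.181]
ft_force: [1.0, 0.7, 0.3]
grip_width: 0.0641
grasp_force: 0.0
```

Request:
play_rows(deltas=[[0, 0, 0, 0, 0, 0, 30], [0, 0, 0, 0, 0, 0, 30], [0, 0, 0, 0, 0, 0, 30], [0, 0, 0, 0, 0, 0, 30], [0, 0, 0, 0, 0, 0, 30]])

```text
t: 7.37
tcp_pos: [0.4935, 0.3989, 0.0402]
tool_rot: [-3.141, -0.001, 0.178]
ft_force: [-0.8, 0.4, 5.5]
grip_width: 0.0344
grasp_force: 61.2
```

Request:
play_rows(deltas=[[0, 0, -10, 0, 0, 0, 25], [0, 0, -30, 0, 0, 0, 25], [0, 0, -35, 0, 0, 0, 25], [0, 0, -35, 0, 0, 0, 25], [0, 0, -35, 0, 0, 0, 25]], grip_force=90)

```text
t: 7.78
tcp_pos: [0.4928, 0.3982, 0.1859]
tool_rot: [3.141, 0.001, 0.178]
ft_force: [0.5, 0.7, -3.6]
grip_width: 0.0332
grasp_force: 92.3
```

Request:
play_rows(deltas=[[0, 0, -15, 0, 0, 0, 25], [0, 20, 0, 0, 0, 0, 25], [0, 30, 0, 0, 0, 0, 25], [0, 35, 0, 0, 0, 0, 25], [0, 35, 0, 0, 0, 0, 25]])

```text
t: 8.2
tcp_pos: [0.514, 0.2793, 0.1981]
tool_rot: [3.141, 0.002, 0.179]
ft_force: [0.7, -0.7, -4.2]
grip_width: 0.0333
grasp_force: 92.3
```

Request:
play_rows(deltas=[[1, 35, 0, 0, 0, 0, 25], [1, 35, 0, 0, 0, 0, 25], [1, 35, 0, 0, 0, 0, 25], [1, 35, 0, 0, 0, 0, 25], [1, 35, 0, 0, 0, 0, 25]])

```text
t: 8.62
tcp_pos: [0.55, 0.1074, 0.1984]
tool_rot: [-3.142, 0.001, 0.178]
ft_force: [1.4, 0.3, -4.4]
grip_width: 0.033
grasp_force: 92.3
```

Request:
play_rows(deltas=[[1, 35, 0, 0, 0, 0, 25], [1, 35, 0, 0, 0, 0, 25], [1, 35, 0, 0, 0, 0, 25], [1, 35, 0, 0, 0, 0, 25], [1, 35, 0, 0, 0, 2, 25]])

```text
t: 9.03
tcp_pos: [0.5859, -0.064, 0.1983]
tool_rot: [-3.141, 0.001, 0.144]
ft_force: [0.4, 1.1, -3.5]
grip_width: 0.0333
grasp_force: 92.3
```

Request:
play_rows(deltas=[[0, 35, 0, 0, 0, 1.9, 25], [0, 30, 0, 0, 0, 0, 25], [0, 20, 0, 0, 0, 0, 25], [0, 0, 0, 0, 0, 0, 25], [0, 0, 0, 0, 0, 0, 25]])

```text
t: 9.45
tcp_pos: [0.5963, -0.1474, 0.198]
tool_rot: [-3.141, 0.002, 0.108]
ft_force: [-0.1, 1.4, -4.6]
grip_width: 0.0333
grasp_force: 92.4
```

Run:
```python
from h import *
t=bot.camera("top");s=bot.camera("side")
cv2.imwrite("pics/t2.png",t);cv2.imwrite("pics/s2.png",s)
cv2.imwrite("pics/g2.png",np.hstack([crop(t,360,120,100,150,4),crop(s,260,90,100,150,4)]))
o=bot.observe();print(o["tcp_pos"],o["tool_rot"],proj("top",o["tcp_pos"]),proj("side",o["tcp_pos"]),o["grip_width"])
```

```text
[ 0.59646744 -0.14604186  0.19863409] [-3.14090519e+00  1.12868752e-03  1.10021749e-01] [[412.72370419 179.50160118]] [[315.4930746  158.65881925]] 0.03316996688371944
```

View pics/g2.png

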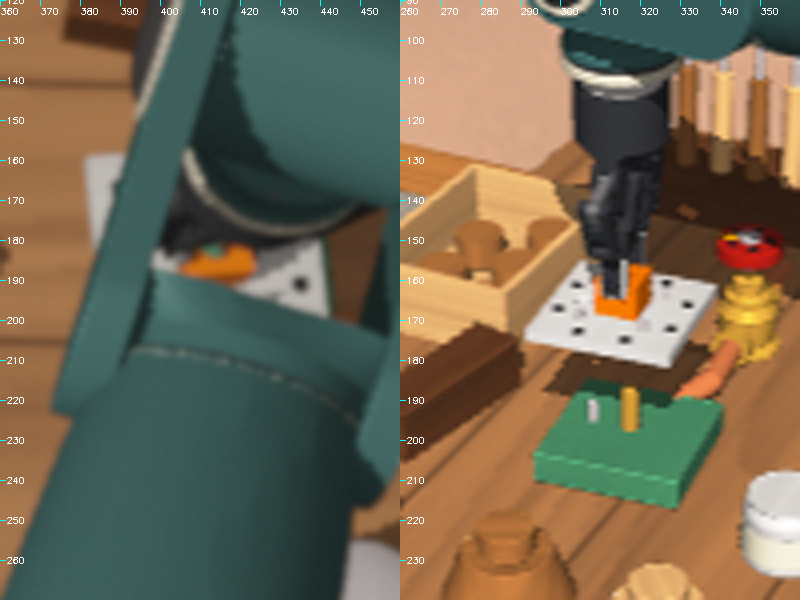

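The plate is held level over the stand. I'll shift it onto the pipe axis and go down to just above the tip.

Request:
play_rows(deltas=[[3, 17, 0, 0, 0, 0, 25], [4, 18, 0, 0, 0, 0, 25], [0, 0, 25, 0, 0, 0, 25], [0, 0, 25, 0, 0, 0, 25], [0, 0, 20, 0, 0, 0, 25]])

```text
t: 9.97
tcp_pos: [0.6076, -0.1812, 0.1276]
tool_rot: [-3.141, 0.001, 0.11]
ft_force: [-0.8, -0.5, -4.8]
grip_width: 0.0332
grasp_force: 92.3
```

Request:
play_rows(deltas=[[0, 0, 9, 0, 0, 0, 25], [0, 0, 0, 0, 0, 0, 25]])

```text
t: 10.13
tcp_pos: [0.6069, -0.1806, 0.118]
tool_rot: [-3.14, 0.003, 0.11]
ft_force: [-0.4, -0.1, -4.1]
grip_width: 0.0334
grasp_force: 92.3
```

Run:
```python
from h import *
t=bot.camera("top");s=bot.camera("side")
cv2.imwrite("pics/g3.png",np.hstack([crop(t,370,130,100,120,4),crop(s,275,140,80,96,5)]))
o=bot.observe();p=o["tcp_pos"];print(p,o["tool_rot"])
y=o["tool_rot"][2];c,sn=np.cos(y),np.sin(y)
for n,zz in(("plate",p[2]-.03),("stand",.03)):
  x0=p if n=="plate" else np.array([.607,-.18]); h=.06 if n=="plate" else .065
  print(n,np.round(proj("side",[[x0[0]+c*a-sn*b,x0[1]+sn*a+c*b,zz] for a,b in((h,h),(h,-h),(-h,-h),(-h,h))]),1).tolist())
```

```text
[ 0.60801428 -0.18082998  0.12137956] [ 3.14130905e+00 -5.86472311e-04  1.09979797e-01]
plate [[294.0, 187.2], [307.0, 169.9], [339.8, 176.0], [328.2, 194.0]]
stand [[292.8, 203.3], [306.7, 184.1], [341.3, 190.8], [329.2, 210.8]]
```

View pics/g3.png

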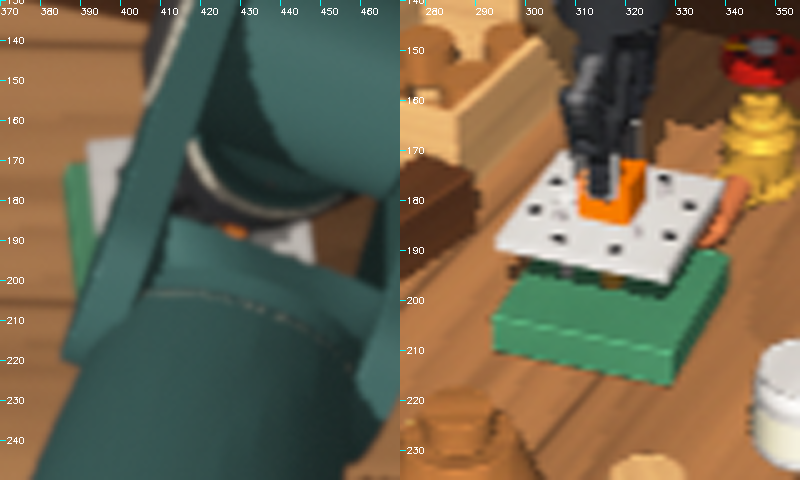

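Plate corners in the side view ((294,189), (340,176), (329,196)) match the prediction to within about 2 px. I'll lower it gently and watch the force.

Request:
play_rows(deltas=[[0, 0, 5, 0, 0, 0, 25], [0, 0, 5, 0, 0, 0, 25], [0, 0, 3, 0, 0, 0, 25], [0, 0, 0, 0, 0, 0, 25]])

```text
t: 10.57
tcp_pos: [0.6074, -0.1804, 0.107]
tool_rot: [-3.141, 0.001, 0.11]
ft_force: [-0.4, 0.6, -4.2]
grip_width: 0.0332
grasp_force: 92.4
```

Request:
play_rows(deltas=[[0, 0, 3, 0, 0, 0, 25], [0, 0, 3, 0, 0, 0, 25], [0, 0, 0, 0, 0, 0, 25]])

```text
t: 10.82
tcp_pos: [0.6073, -0.1805, 0.1008]
tool_rot: [-3.141, 0.001, 0.11]
ft_force: [-1.4, 0.5, -4.3]
grip_width: 0.0331
grasp_force: 92.4
```

Request:
play_rows(deltas=[[0, 0, 4, 0, 0, 0, 25], [0, 0, 4, 0, 0, 0, 25], [0, 0, 3, 0, 0, 0, 25], [0, 0, 3, 0, 0, 0, 25], [0, 0, 0, 0, 0, 0, 25]])

```text
t: 11.23
tcp_pos: [0.6072, -0.1804, 0.0866]
tool_rot: [-3.141, 0.001, 0.11]
ft_force: [-0.1, -0.3, -4.4]
grip_width: 0.0331
grasp_force: 92.4
```

Request:
play_rows(deltas=[[0, 0, 3, 0, 0, 0, 25], [0, 0, 3, 0, 0, 0, 25], [0, 0, 3, 0, 0, 0, 25], [0, 0, 0, 0, 0, 0, 25]])

```text
t: 11.57
tcp_pos: [0.6073, -0.1804, 0.0777]
tool_rot: [-3.141, 0.001, 0.11]
ft_force: [-0.5, -0.2, -4.7]
grip_width: 0.0341
grasp_force: 59.2
```

Request:
play_rows(deltas=[[0, 0, 3, 0, 0, 0, 25], [0, 0, 3, 0, 0, 0, 25], [0, 0, 3, 0, 0, 0, 25], [0, 0, 2, 0, 0, 0, 25], [0, 0, 0, 0, 0, 0, 25]])

```text
t: 11.98
tcp_pos: [0.6079, -0.1807, 0.0705]
tool_rot: [3.141, -0.001, 0.11]
ft_force: [-15.3, 4.9, 27.6]
grip_width: 0.0329
grasp_force: 98.1
```

Request:
play_rows(deltas=[[0, 0, -2, 0, 0, 0, 85], [0, 0, 0, 0, 0, 0, 85], [0, 0, 0, 0, 0, 0, 85], [0, 0, -25, 0, 0, 0, 85], [0, 0, -35, 0, 0, 0, 85]])

```text
t: 12.4
tcp_pos: [0.6061, -0.1801, 0.1266]
tool_rot: [-3.139, 0.005, 0.11]
ft_force: [0.3, 0.0, -0.2]
grip_width: 0.0847
grasp_force: 0.0
```

Request:
play_rows(deltas=[[0, 0, -40, 0, 0, 0, 85], [-20, -32, -20, 0, 0, 0, 85], [-20, -35, 0, 0, 0, 0, 85], [-20, -35, 0, 0, 0, 0, 85], [-20, -35, 0, 0, 0, 0, 85]])

```text
t: 12.82
tcp_pos: [0.5125, -0.0529, 0.1889]
tool_rot: [3.142, -0.001, 0.109]
ft_force: [0.3, 0.3, 1.1]
grip_width: 0.085
grasp_force: 0.0
```

Request:
play_rows(deltas=[[0, -38, 0, 0, 0, 0, 85], [0, -38, 0, 0, 0, 0, 85], [0, -38, 0, 0, 0, 0, 85], [0, -38, 0, 0, 0, 0, 85], [0, -38, 0, 0, 0, 0, 85]])

```text
t: 13.23
tcp_pos: [0.4922, 0.1367, 0.1891]
tool_rot: [-3.142, -0.001, 0.11]
ft_force: [0.7, -0.2, -0.2]
grip_width: 0.0849
grasp_force: 0.0
```

Request:
play_rows(deltas=[[0, -35, 0, 0, 0, 0, 85], [0, -35, 0, 0, 0, 0, 85], [0, 0, 0, 0, 0, 0, 85]])

```text
t: 13.48
tcp_pos: [0.4841, 0.2091, 0.1887]
tool_rot: [-3.14, 0.0, 0.113]
ft_force: [-0.4, -0.3, -0.2]
grip_width: 0.0849
grasp_force: 0.0
```

Run:
```python
from h import *
t=bot.camera("top");s=bot.camera("side")
cv2.imwrite("pics/t4.png",t);cv2.imwrite("pics/s4.png",s)
cv2.imwrite("pics/g4.png",np.vstack([np.hstack([crop(t,376,160,80,60,5),crop(s,280,160,80,60,5)]),np.hstack([crop(t,227,170,133,100,3),crop(s,235,205,133,100,3)])[:,:798].copy() if 0 else cv2.copyMakeBorder(np.hstack([crop(t,227,170,133,100,3),crop(s,235,210,133,100,3)]),0,0,0,2,0)]))
print(bot.observe()["tcp_pos"])
```

```text
[0.48478483 0.20558081 0.18865466]
```

View pics/g4.png

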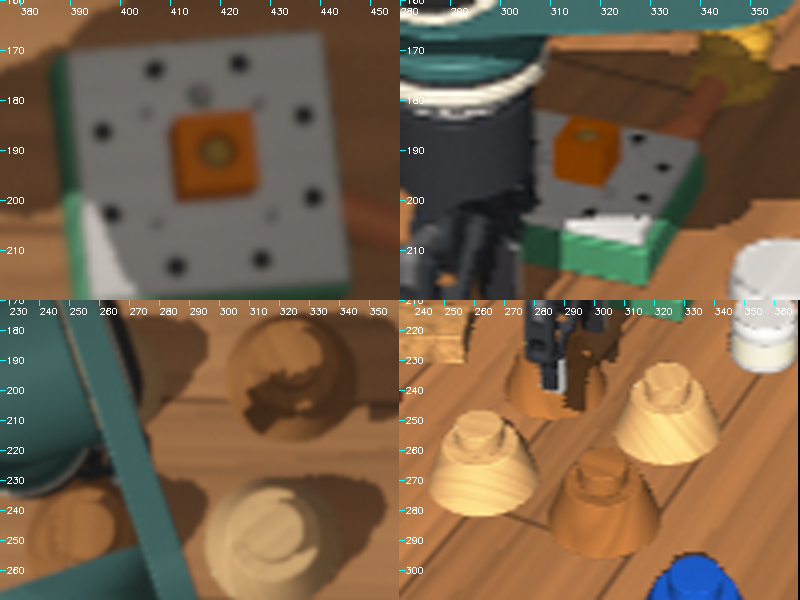

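The plate lies flush, with the pipe end in the bore at (418,190) and the pin in its hole at (416,179). Next, bowl positions at tenon-top height from both views.

Run:
```python
from h import *
t=cv2.imread("pics/top0.png")
for a,b in zip([(260.3,190),(325.5,189.5),(255,246.7),(318,247.7)],[(263.3,250.7),(286,223.3),(303,264),(324.7,235.3)]):
  print(np.round(at("top",np.array(a)-.3,.07)[:2],4),np.round(at("side",np.array(b)-.3,.07)[:2],4))
# rim/tenon outlines for check
z=[]
for i,(x,y) in enumerate([(.598,.188),(.607,.035),(.465,.195),(.467,.051)]):
  for (r,h) in((.055,0),(.023,.07)):
    th=np.linspace(0,6.283,40);P=np.c_[x+r*np.cos(th),y+r*np.sin(th),0*th+h]
    for im,n in((0,"top"),(1,"side")):
      z.append((im,proj(n,P)))
s=cv2.imread("pics/side0.png")
def big(im,x,y,k,w,h,idx):
  o=cv2.resize(im[y:y+h,x:x+w],None,fx=k,fy=k,interpolation=cv2.INTER_CUBIC)
  for i,p in z:
    if i==idx: cv2.polylines(o,[np.int32((p-[x,y]+.5)*k)],True,(255,255,0),1)
  return o
cv2.imwrite("pics/ov.png",np.vstack([big(t,227,165,4,150,105,0)[:,:540][:300] if 0 else big(t,227,165,4,130,110,0),]) )
cv2.imwrite("pics/ov.png",np.hstack([big(t,227,165,3,133,120,0),big(s,235,205,3,133,120,1)]))
```

```text
[0.5976 0.1878] [0.5959 0.1913]
[0.6028 0.0363] [0.6026 0.0471]
[0.4641 0.1946] [0.467  0.1925]
[0.4656 0.0503] [0.4699 0.0489]
```

View pics/ov.png

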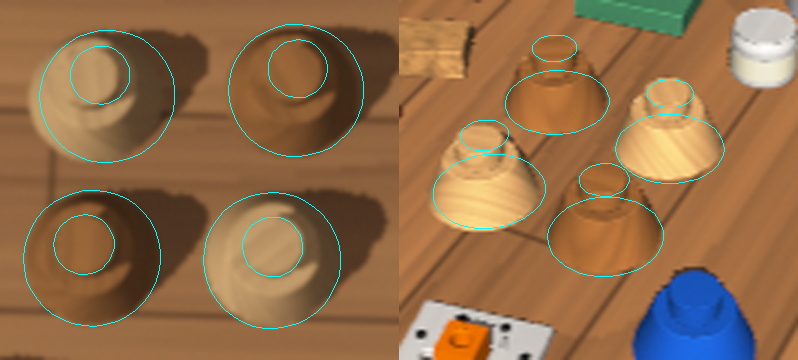

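The overlay fits b2 to b4; b1 needs about +6 mm in y, giving (.598,.194). I'll take bowl 3 (.465,.195) first, squeezing it in two directions to centre it.

Request:
play_rows(deltas=[[-21, 8, 10, 0, 0, 0, 85], [0, 0, 30, 0, 0, 0, 85], [0, 0, 35, 0, 0, 0, 85], [0, 0, 30, 0, 0, 0, 85], [0, 0, 8, 0, 0, 0, 85]], grip_force=25)

```text
t: 14.0
tcp_pos: [0.4634, 0.1925, 0.0714]
tool_rot: [3.14, 0.005, 0.108]
ft_force: [-0.5, -0.1, -1.2]
grip_width: 0.0849
grasp_force: 0.0
```

Request:
play_rows(deltas=[[0, 0, 0, 0, 0, 0, 85], [0, 0, 0, 0, 0, 0, 40], [0, 0, 0, 0, 0, 0, 40], [0, 0, 0, 0, 0, 0, 40], [0, 0, 0, 0, 0, 0, 40]])

```text
t: 14.42
tcp_pos: [0.466, 0.1946, 0.0779]
tool_rot: [-3.141, -0.003, 0.11]
ft_force: [-1.2, -1.7, 9.1]
grip_width: 0.0433
grasp_force: 24.1
```

Request:
play_rows(deltas=[[0, 0, 0, 0, 0, 0, 40], [0, 0, 0, 0, 0, 0, 40], [0, 0, 0, 0, 0, 0, 40]])

```text
t: 14.67
tcp_pos: [0.4665, 0.1948, 0.0793]
tool_rot: [-3.141, -0.004, 0.11]
ft_force: [-4.6, -2.7, 21.5]
grip_width: 0.0402
grasp_force: 10.5
```

Request:
play_rows(deltas=[[0, 0, 0, 0, 0, 0, 80], [0, 0, -6, 0, 0, 0, 80], [0, 0, 0, 0, 0, 0, 80], [0, 0, 0, 0, 0, 0, 42], [0, 0, 0, 0, 0, 0, 42]], grip_force=25)

```text
t: 15.08
tcp_pos: [0.4651, 0.1943, 0.0821]
tool_rot: [-3.142, -0.0, 0.11]
ft_force: [1.1, -0.3, -0.3]
grip_width: 0.0551
grasp_force: 0.0
```

Request:
play_rows(deltas=[[0, 0, 0, 0, 0, 0, 42], [0, 0, 0, 0, 0, 0, 42]])

```text
t: 15.25
tcp_pos: [0.465, 0.1943, 0.0818]
tool_rot: [3.141, 0.0, 0.11]
ft_force: [-0.8, -0.1, 0.1]
grip_width: 0.0422
grasp_force: 0.0
```

Request:
play_rows(deltas=[[0, 0, 0, 0, 0, 0, 42], [0, 0, 0, 0, 0, 0, 42]])

```text
t: 15.42
tcp_pos: [0.465, 0.1943, 0.0819]
tool_rot: [3.142, 0.0, 0.11]
ft_force: [-0.2, -0.1, -0.6]
grip_width: 0.0416
grasp_force: 0.0
```

Run:
```python
from h import *
s=bot.camera("side")
cv2.imwrite("pics/s5.png",s)
cv2.imwrite("pics/g5.png",crop(s,250,190,100,100,6))
```

```text
(no output)
```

View pics/g5.png

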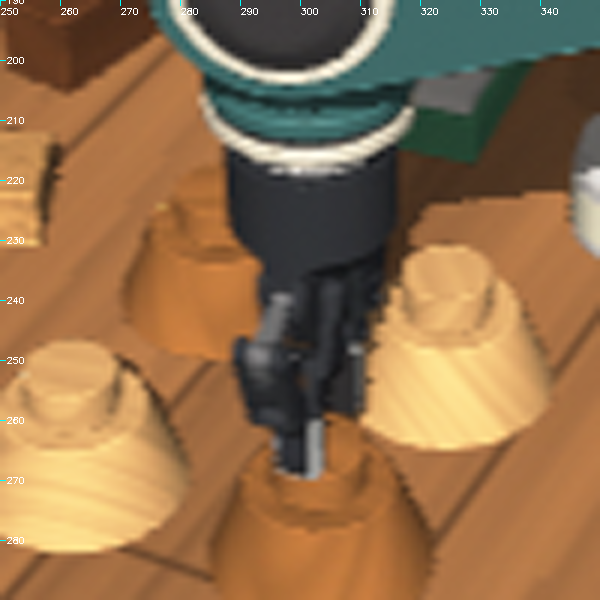

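The side view shows the fingertips (300,270) closed just above the tenon top, so the tips are 11 mm ahead of the TCP. I'll reopen, go to TCP z about .062 and squeeze.

Request:
play_rows(deltas=[[0, 0, 0, 0, 0, 0, 80], [0, 0, 0, 0, 0, 0, 80], [0, 0, 0, 0, 0, 0, 80], [0, 0, 10, 0, 0, 0, 80], [0, 0, 10, 0, 0, 0, 80]], grip_force=25)

```text
t: 15.88
tcp_pos: [0.4653, 0.1944, 0.0615]
tool_rot: [-3.141, -0.001, 0.11]
ft_force: [-0.7, 0.1, 0.8]
grip_width: 0.0802
grasp_force: 0.0
```

Request:
play_rows(deltas=[[0, 0, 0, 0, 0, 0, 42], [0, 0, 0, 0, 0, 0, 42], [0, 0, 0, 0, 0, 0, 42], [0, 0, 0, 0, 0, 0, 42], [0, 0, 0, 0, 0, 0, 42]])

```text
t: 16.3
tcp_pos: [0.4652, 0.1943, 0.0622]
tool_rot: [-3.142, -0.0, 0.11]
ft_force: [-0.9, 0.0, -1.6]
grip_width: 0.0446
grasp_force: 25.7
```

Request:
play_rows(deltas=[[0, 0, 0, 0, 0, 0, 70], [0, 0, -2, 0, 0, 0, 70], [0, 0, 0, 0, 0, -7, 70], [0, 0, 0, 0, 0, -7, 70], [0, 0, 0, 0, 0, -7, 70]])

```text
t: 16.72
tcp_pos: [0.4652, 0.1944, 0.0643]
tool_rot: [3.142, -0.0, 0.482]
ft_force: [0.4, -0.9, -0.2]
grip_width: 0.0699
grasp_force: 0.0
```

Request:
play_rows(deltas=[[0, 0, 0, 0, 0, -7, 70], [0, 0, 0, 0, 0, -7, 70], [0, 0, 0, 0, 0, -7, 70], [0, 0, 0, 0, 0, -7, 70], [0, 0, 0, 0, 0, -7, 70]])

```text
t: 17.13
tcp_pos: [0.4652, 0.1944, 0.0643]
tool_rot: [3.141, -0.0, 1.093]
ft_force: [0.6, -0.6, 0.4]
grip_width: 0.0699
grasp_force: 0.0
```

Request:
play_rows(deltas=[[0, 0, 0, 0, 0, -7, 70], [0, 0, 0, 0, 0, -7, 70], [0, 0, 0, 0, 0, -7, 70], [0, 0, 2, 0, 0, -6.7, 70], [0, 0, 0, 0, 0, 0, 40]], grip_force=60)

```text
t: 17.55
tcp_pos: [0.4651, 0.1943, 0.062]
tool_rot: [3.142, -0.0, 1.577]
ft_force: [-0.3, -0.8, 0.1]
grip_width: 0.0596
grasp_force: 0.0
```

Request:
play_rows(deltas=[[0, 0, 0, 0, 0, 0, 40], [0, 0, 0, 0, 0, 0, 40], [0, 0, 0, 0, 0, 0, 40], [0, 0, -10, 0, 0, 0, 35], [0, 0, -25, 0, 0, 0, 35]])

```text
t: 17.97
tcp_pos: [0.4636, 0.1938, 0.0948]
tool_rot: [-3.137, 0.002, 1.568]
ft_force: [0.8, 0.0, -1.1]
grip_width: 0.0435
grasp_force: 61.4
```

Request:
play_rows(deltas=[[0, 0, -35, 0, 0, 0, 35], [0, 0, -35, 0, 0, 0, 35], [-18, 7, -5, 0, 0, 0, 35], [-34, 13, 0, 0, 0, 0, 35], [-34, 13, 0, 0, 0, 0, 35]])

```text
t: 18.38
tcp_pos: [0.4983, 0.1079, 0.1736]
tool_rot: [3.14, -0.0, 1.571]
ft_force: [1.6, -0.1, -1.6]
grip_width: 0.0439
grasp_force: 61.5
```

Request:
play_rows(deltas=[[-34, 13, 0, 0, 0, 0, 35], [-34, 13, 0, 0, 0, 0, 35], [-34, 13, 0, 0, 0, 0, 35], [-34, 13, 0, 0, 0, 0, 35], [-34, 13, 0, 0, 0, 0, 35]])

```text
t: 18.8
tcp_pos: [0.5632, -0.0636, 0.1726]
tool_rot: [3.141, -0.0, 1.568]
ft_force: [1.2, 0.3, -2.2]
grip_width: 0.0437
grasp_force: 61.5
```

Request:
play_rows(deltas=[[-34, 13, 0, 0, 0, 0, 35], [-34, 12, 0, 0, 0, 0, 35], [-34, 12, 0, 0, 0, 0, 35], [-16, 6, 0, 0, 0, 0, 35], [0, 0, 0, 0, 0, 0, 35]])

```text
t: 19.22
tcp_pos: [0.6065, -0.1828, 0.1718]
tool_rot: [-3.141, 0.0, 1.566]
ft_force: [1.1, 0.4, -0.9]
grip_width: 0.044
grasp_force: 61.5
```

Request:
play_rows(deltas=[[0, 0, 0, 0, 0, 0, 35]])

```text
t: 19.3
tcp_pos: [0.6059, -0.1802, 0.1719]
tool_rot: [-3.141, -0.0, 1.568]
ft_force: [-0.8, 0.8, -1.1]
grip_width: 0.0436
grasp_force: 61.5
```

Request:
play_rows(deltas=[[0, 1, 20, 0, 0, 0, 35], [0, 0, 20, 0, 0, 0, 35], [0, 0, 15, 0, 0, 0, 35], [0, 0, 6, 0, 0, 0, 35], [0, 0, 0, 0, 0, 0, 35]])

```text
t: 19.72
tcp_pos: [0.6064, -0.1788, 0.1096]
tool_rot: [-3.139, -0.001, 1.571]
ft_force: [-0.8, 0.4, -0.9]
grip_width: 0.0438
grasp_force: 61.5
```

Request:
play_rows(deltas=[[0, 0, 4, 0, 0, 0, 35], [0, 0, 2, 0, 0, 0, 35], [0, 0, 2, 0, 0, 0, 35], [0, 0, 0, 0, 0, 0, 35]])

```text
t: 20.05
tcp_pos: [0.6072, -0.1797, 0.1033]
tool_rot: [3.141, 0.0, 1.571]
ft_force: [0.1, 0.1, -0.9]
grip_width: 0.0439
grasp_force: 61.6
```

Request:
play_rows(deltas=[[0, 0, 2, 0, 0, 0, 35], [0, 0, 2, 0, 0, 0, 35], [0, 0, 0, 0, 0, 0, 35]])

```text
t: 20.3
tcp_pos: [0.6076, -0.18, 0.1027]
tool_rot: [3.139, 0.001, 1.571]
ft_force: [-13.2, 3.3, 28.2]
grip_width: 0.0438
grasp_force: 64.2
```

Request:
play_rows(deltas=[[0, 0, -2, 0, 0, 0, 35], [0, 0, 0, 0, 0, 0, 80], [0, 0, 0, 0, 0, 0, 80], [0, 0, 0, 0, 0, 0, 80], [0, 0, -25, 0, 0, 0, 85]])

```text
t: 20.72
tcp_pos: [0.6053, -0.1791, 0.1212]
tool_rot: [-3.135, -0.002, 1.571]
ft_force: [-0.7, 0.6, -1.3]
grip_width: 0.0848
grasp_force: 0.0
```

Request:
play_rows(deltas=[[0, 0, -30, 0, 0, 0, 85], [15, -9, -15, 0, 0, 0, 85], [30, -18, 0, 0, 0, 0, 85], [30, -18, 0, 0, 0, 0, 85], [30, -18, 0, 0, 0, 0, 85]])

```text
t: 21.13
tcp_pos: [0.5432, -0.0739, 0.1707]
tool_rot: [-3.141, -0.0, 1.57]
ft_force: [0.7, 0.7, 0.1]
grip_width: 0.0851
grasp_force: 0.0
```

Request:
play_rows(deltas=[[30, -18, 0, 0, 0, 0, 85], [30, -18, 0, 0, 0, 0, 85], [30, -18, 0, 0, 0, 0, 85], [30, -18, 0, 0, 0, 0, 85], [0, 0, 0, 0, 0, 0, 85]])

```text
t: 21.55
tcp_pos: [0.4698, 0.0488, 0.171]
tool_rot: [3.142, -0.001, 1.573]
ft_force: [-0.2, -0.2, 0.0]
grip_width: 0.0849
grasp_force: 0.0
```

Run:
```python
from h import *
t=bot.camera("top");s=bot.camera("side")
cv2.imwrite("pics/t6.png",t);cv2.imwrite("pics/s6.png",s)
cv2.imwrite("pics/g6.png",np.hstack([crop(t,230,130,220,150,2)[:, :],crop(s,235,130,170,150,2)]))
o=bot.observe();print(o["tcp_pos"],o["tool_rot"])
```

```text
[0.47179027 0.04614014 0.1711511 ] [3.14081709e+00 5.40437681e-05 1.57284621e+00]
```

View pics/g6.png

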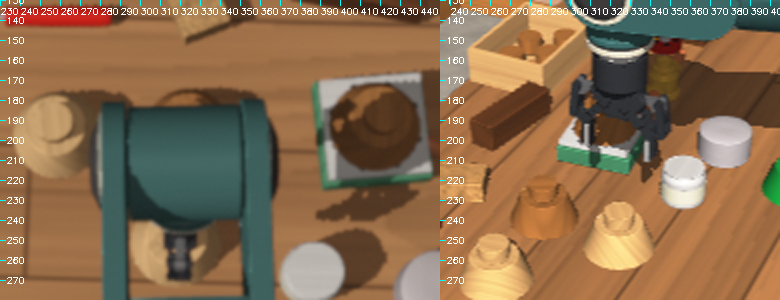

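The first bowl sits on the plate, at about (417,190) in the top view, and the other three are still in place. Now bowl 4.

Request:
play_rows(deltas=[[5, -4, 20, 0, 0, 0, 85], [0, 0, 35, 0, 0, 0, 85], [0, 0, 34, 0, 0, 0, 85], [0, 0, 20, 0, 0, 0, 85], [0, 0, 0, 0, 0, 0, 85]], grip_force=25)

```text
t: 22.07
tcp_pos: [0.4663, 0.0493, 0.0574]
tool_rot: [-3.135, 0.001, 1.57]
ft_force: [-0.1, 0.2, -1.3]
grip_width: 0.0849
grasp_force: 0.0
```

Request:
play_rows(deltas=[[0, 0, 0, 0, 0, 0, 42], [0, 0, 0, 0, 0, 0, 42], [0, 0, 0, 0, 0, 0, 42], [0, 0, 0, 0, 0, 0, 42], [0, 0, 0, 0, 0, 0, 42]])

```text
t: 22.48
tcp_pos: [0.4691, 0.0501, 0.064]
tool_rot: [3.139, 0.0, 1.571]
ft_force: [-1.2, -1.8, 6.2]
grip_width: 0.0453
grasp_force: 24.9
```

Request:
play_rows(deltas=[[0, 0, 0, 0, 0, 0, 42]])

```text
t: 22.57
tcp_pos: [0.469, 0.0502, 0.0639]
tool_rot: [3.139, 0.0, 1.571]
ft_force: [-1.2, -2.1, 5.3]
grip_width: 0.045
grasp_force: 24.9
```

Request:
play_rows(deltas=[[0, 0, 0, 0, 0, 0, 70], [0, 0, -2, 0, 0, 0, 70], [0, 0, 0, 0, 0, 7, 70], [0, 0, 0, 0, 0, 7, 70], [0, 0, 0, 0, 0, 7, 70]])

```text
t: 22.98
tcp_pos: [0.4683, 0.0504, 0.0646]
tool_rot: [3.141, -0.0, 1.198]
ft_force: [-0.2, -0.5, -0.6]
grip_width: 0.0701
grasp_force: 0.0
```

Request:
play_rows(deltas=[[0, 0, 0, 0, 0, 7, 70], [0, 0, 0, 0, 0, 7, 70], [0, 0, 0, 0, 0, 7, 70], [0, 0, 0, 0, 0, 7, 70], [0, 0, 0, 0, 0, 7, 70]])

```text
t: 23.4
tcp_pos: [0.4683, 0.0503, 0.0645]
tool_rot: [3.141, -0.001, 0.587]
ft_force: [0.2, -0.3, 1.0]
grip_width: 0.0701
grasp_force: 0.0
```

Request:
play_rows(deltas=[[0, 0, 0, 0, 0, 7, 70], [0, 0, 0, 0, 0, 7, 70], [0, 0, 0, 0, 0, 7, 70], [0, 0, 0, 0, 0, 7, 70], [0, 0, 3, 0, 0, 6, 70]], grip_force=60)

```text
t: 23.82
tcp_pos: [0.4685, 0.0504, 0.062]
tool_rot: [-3.141, -0.001, -0.006]
ft_force: [0.5, -0.3, -0.2]
grip_width: 0.0699
grasp_force: 0.0
```

Request:
play_rows(deltas=[[0, 0, 0, 0, 0, 0, 40], [0, 0, 0, 0, 0, 0, 40], [0, 0, 0, 0, 0, 0, 40], [0, 0, 0, 0, 0, 0, 40], [0, 0, -10, 0, 0, 0, 35]])

```text
t: 24.23
tcp_pos: [0.4673, 0.0503, 0.07]
tool_rot: [3.142, 0.002, 0.003]
ft_force: [-0.7, 0.2, -2.0]
grip_width: 0.044
grasp_force: 61.3
```

Request:
play_rows(deltas=[[0, 0, -35, 0, 0, 0, 35], [0, 0, -35, 0, 0, 0, 35], [0, 0, -35, 0, 0, 0, 35], [0, 0, -25, 0, 0, 0, 35], [0, 0, 0, 0, 0, 0, 35]])

```text
t: 24.65
tcp_pos: [0.4694, 0.0504, 0.2074]
tool_rot: [-3.141, -0.007, 0.002]
ft_force: [0.3, 0.4, -0.2]
grip_width: 0.0443
grasp_force: 61.6
```

Request:
play_rows(deltas=[[8, 14, 0, 0, 0, 0, 35], [17, 29, 0, 0, 0, 0, 35], [17, 29, 0, 0, 0, 0, 35], [17, 29, 0, 0, 0, 0, 35], [18, 29, 0, 0, 0, 0, 35]])

```text
t: 25.07
tcp_pos: [0.5453, -0.0811, 0.2009]
tool_rot: [-3.141, 0.0, 0.002]
ft_force: [0.5, 0.9, -1.4]
grip_width: 0.044
grasp_force: 61.7
```

Request:
play_rows(deltas=[[18, 29, 0, 0, 0, 0, 35], [18, 29, 0, 0, 0, 0, 35], [17, 29, 0, 0, 0, 0, 35], [9, 14, 0, 0, 0, 0, 35], [0, 0, 0, 0, 0, 0, 35]])

```text
t: 25.48
tcp_pos: [0.6078, -0.1834, 0.1998]
tool_rot: [-3.141, 0.002, -0.0]
ft_force: [0.5, -0.0, -1.7]
grip_width: 0.0439
grasp_force: 61.8
```

Request:
play_rows(deltas=[[0, 0, 0, 0, 0, 0, 35], [0, 0, 0, 0, 0, 0, 35]])

```text
t: 25.65
tcp_pos: [0.6067, -0.1802, 0.2007]
tool_rot: [-3.141, 0.001, 0.001]
ft_force: [0.5, -0.3, -1.2]
grip_width: 0.0441
grasp_force: 61.8
```

Request:
play_rows(deltas=[[0.5, 0, 20, 0, 0, 0, 35], [0, 0, 20, 0, 0, 0, 35], [0, 0, 12, 0, 0, 0, 35], [0, 0, 8, 0, 0, 0, 35], [0, 0, 3, 0, 0, 0, 35]])

```text
t: 26.07
tcp_pos: [0.607, -0.18, 0.137]
tool_rot: [-3.141, 0.001, 0.001]
ft_force: [0.1, 0.1, -1.9]
grip_width: 0.0438
grasp_force: 61.8
```

Request:
play_rows(deltas=[[0, 0, 2, 0, 0, 0, 35], [0, 0, 2, 0, 0, 0, 35], [0, 0, 0, 0, 0, 0, 35]])

```text
t: 26.32
tcp_pos: [0.6077, -0.1807, 0.1345]
tool_rot: [3.141, -0.001, 0.0]
ft_force: [-0.3, -0.1, -1.7]
grip_width: 0.0437
grasp_force: 61.8
```

Request:
play_rows(deltas=[[0, 0, 2, 0, 0, 0, 35], [0, 0, 1, 0, 0, 0, 35], [0, 0, 0, 0, 0, 0, 35]])

```text
t: 26.57
tcp_pos: [0.608, -0.1809, 0.1321]
tool_rot: [3.141, -0.002, -0.0]
ft_force: [-1.6, -0.2, 5.0]
grip_width: 0.0441
grasp_force: 62.5
```

Request:
play_rows(deltas=[[0, 0, 0, 0, 0, 0, 80], [0, 0, 0, 0, 0, 0, 80], [0, 0, 0, 0, 0, 0, 80], [0, 0, -25, 0, 0, 0, 85], [0, 0, -30, 0, 0, 0, 85]])

```text
t: 26.98
tcp_pos: [0.6066, -0.1804, 0.1842]
tool_rot: [-3.14, 0.004, -0.0]
ft_force: [0.6, -0.3, 0.1]
grip_width: 0.0851
grasp_force: 0.0
```

Request:
play_rows(deltas=[[0, -20, -10, 0, 0, 0, 85], [0, -35, 0, 0, 0, 0, 85], [0, -35, 0, 0, 0, 0, 85], [0, -35, 0, 0, 0, 0, 85], [0, -35, 0, 0, 0, 0, 85]])

```text
t: 27.4
tcp_pos: [0.6073, -0.0192, 0.1961]
tool_rot: [-3.142, -0.0, -0.001]
ft_force: [0.5, 0.2, 0.2]
grip_width: 0.0849
grasp_force: 0.0
```

Request:
play_rows(deltas=[[0, -35, 0, 0, 0, 0, 85], [0, -20, 0, 0, 0, 0, 85], [0, 0, 0, 0, 0, 0, 85], [0, 0, 0, 0, 0, 0, 85]])

```text
t: 27.73
tcp_pos: [0.6075, 0.0352, 0.196]
tool_rot: [3.142, -0.0, 0.002]
ft_force: [0.2, -0.1, 0.0]
grip_width: 0.085
grasp_force: 0.0
```

Run:
```python
from h import *
t=bot.camera("top");s=bot.camera("side")
cv2.imwrite("pics/t7.png",t);cv2.imwrite("pics/s7.png",s)
cv2.imwrite("pics/g7.png",np.hstack([crop(t,230,130,220,150,2)[:, :],crop(s,235,130,170,150,2)]))
o=bot.observe();print(o["tcp_pos"],o["tool_rot"])
```

```text
[0.60759193 0.03377101 0.19593909] [ 3.14134851e+00  4.80963294e-05 -2.77075411e-04]
```

View pics/g7.png

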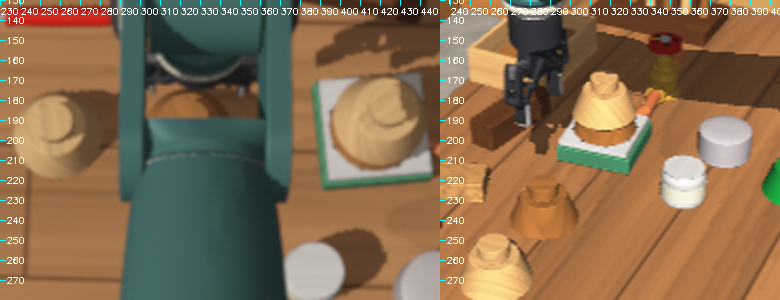

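Two bowls are stacked upright and the other two haven't moved. Now bowl 2.

Request:
play_rows(deltas=[[0, -1, 30, 0, 0, 0, 85], [0, 0, 35, 0, 0, 0, 85], [0, 0, 35, 0, 0, 0, 85], [0, 0, 24, 0, 0, 0, 85], [0, 0, 9, 0, 0, 0, 85]], grip_force=25)

```text
t: 28.25
tcp_pos: [0.6058, 0.0341, 0.0588]
tool_rot: [3.141, 0.005, -0.002]
ft_force: [-0.3, 0.1, 0.1]
grip_width: 0.0853
grasp_force: 0.0
```

Request:
play_rows(deltas=[[0, 0, 0, 0, 0, 0, 42], [0, 0, 0, 0, 0, 0, 42], [0, 0, 0, 0, 0, 0, 42], [0, 0, 0, 0, 0, 0, 42], [0, 0, 0, 0, 0, 0, 42]])

```text
t: 28.67
tcp_pos: [0.6087, 0.0351, 0.0656]
tool_rot: [3.141, -0.003, -0.0]
ft_force: [-0.4, -1.5, 5.4]
grip_width: 0.0447
grasp_force: 25.1
```

Request:
play_rows(deltas=[[0, 0, 0, 0, 0, 0, 42]])

```text
t: 28.75
tcp_pos: [0.6087, 0.0351, 0.0655]
tool_rot: [3.141, -0.003, -0.0]
ft_force: [-1.0, -1.7, 5.7]
grip_width: 0.0448
grasp_force: 25.1
```

Rotate to yaw 90°, grip and lift.

Request:
play_rows(deltas=[[0, 0, 0, 0, 0, 0, 70], [0, 0, 0, 0, 0, 0, 70], [0, 0, 0, 0, 0, -7, 70], [0, 0, 0, 0, 0, -7, 70], [0, 0, 0, 0, 0, -7, 70]])

```text
t: 29.17
tcp_pos: [0.6078, 0.0353, 0.0636]
tool_rot: [3.141, -0.001, 0.372]
ft_force: [-0.6, 0.2, 0.5]
grip_width: 0.0697
grasp_force: 0.0
```

Request:
play_rows(deltas=[[0, 0, 0, 0, 0, -7, 70], [0, 0, 0, 0, 0, -7, 70], [0, 0, 0, 0, 0, -7, 70], [0, 0, 0, 0, 0, -7, 70], [0, 0, 0, 0, 0, -7, 70]])

```text
t: 29.58
tcp_pos: [0.6078, 0.0353, 0.0636]
tool_rot: [3.141, -0.0, 0.983]
ft_force: [0.6, 0.5, -0.9]
grip_width: 0.0699
grasp_force: 0.0
```

Request:
play_rows(deltas=[[0, 0, 0, 0, 0, -7, 70], [0, 0, 0, 0, 0, -7, 70], [0, 0, 0, 0, 0, -7, 70], [0, 0, 0, 0, 0, -7, 70], [0, 0, 0, 0, 0, -6, 70]], grip_force=60)

```text
t: 30.0
tcp_pos: [0.6078, 0.0353, 0.0636]
tool_rot: [3.141, -0.0, 1.577]
ft_force: [0.1, 0.6, 1.0]
grip_width: 0.0702
grasp_force: 0.0
```

Request:
play_rows(deltas=[[0, 0, 0, 0, 0, 0, 40], [0, 0, 0, 0, 0, 0, 40], [0, 0, 0, 0, 0, 0, 40], [0, 0, 0, 0, 0, 0, 40], [0, 0, 0, 0, 0, 0, 40]])

```text
t: 30.42
tcp_pos: [0.6079, 0.0353, 0.0639]
tool_rot: [3.141, -0.0, 1.567]
ft_force: [-0.8, -0.3, 5.4]
grip_width: 0.0438
grasp_force: 61.4
```

Request:
play_rows(deltas=[[0, 0, -15, 0, 0, 0, 35], [0, 0, -35, 0, 0, 0, 35], [0, 0, -35, 0, 0, 0, 35], [0, 0, -35, 0, 0, 0, 35], [0, 0, -35, 0, 0, 0, 35]])

```text
t: 30.83
tcp_pos: [0.6072, 0.0353, 0.2196]
tool_rot: [-3.141, 0.0, 1.567]
ft_force: [0.8, 0.2, -1.5]
grip_width: 0.044
grasp_force: 61.5
```

Request:
play_rows(deltas=[[0, 0, -15, 0, 0, 0, 35], [0, 0, 0, 0, 0, 0, 35], [0, 0, 0, 0, 0, 0, 35]])

```text
t: 31.08
tcp_pos: [0.6076, 0.0353, 0.2327]
tool_rot: [3.141, -0.0, 1.569]
ft_force: [-0.9, 0.8, -2.0]
grip_width: 0.0435
grasp_force: 61.6
```

Request:
play_rows(deltas=[[-20, 0, 0, 0, 0, 0, 35], [-35, 0, 0, 0, 0, 0, 35], [-35, 0, 0, 0, 0, 0, 35], [-35, 0, 0, 0, 0, 0, 35], [-35, 0, 0, 0, 0, 0, 35]])

```text
t: 31.5
tcp_pos: [0.6067, -0.126, 0.2302]
tool_rot: [-3.138, -0.001, 1.57]
ft_force: [1.0, -0.4, -0.1]
grip_width: 0.0439
grasp_force: 61.6
```

Request:
play_rows(deltas=[[-35, 0, 0, 0, 0, 0, 35], [-21, 0, 0, 0, 0, 0, 35], [0, 0, 0, 0, 0, 0, 35], [0, 0, 0, 0, 0, 0, 35]])

```text
t: 31.83
tcp_pos: [0.6069, -0.1816, 0.2302]
tool_rot: [-3.138, -0.001, 1.568]
ft_force: [0.8, -1.2, -1.4]
grip_width: 0.0438
grasp_force: 61.6
```

Request:
play_rows(deltas=[[0, 0, 20, 0, 0, 0, 35], [0, 0, 20, 0, 0, 0, 35], [0, 0, 15, 0, 0, 0, 35], [0, 0, 8, 0, 0, 0, 35], [0, 0, 0, 0, 0, 0, 35]])

```text
t: 32.25
tcp_pos: [0.6068, -0.1798, 0.1672]
tool_rot: [-3.138, -0.001, 1.571]
ft_force: [-0.0, 0.5, -2.1]
grip_width: 0.0439
grasp_force: 61.6
```

Request:
play_rows(deltas=[[0, 0.5, 2, 0, 0, 0, 35], [0, 0, 2, 0, 0, 0, 35], [0, 0, 0, 0, 0, 0, 35], [0, 0, 0, 0, 0, 0, 35]])

```text
t: 32.58
tcp_pos: [0.6083, -0.1807, 0.1667]
tool_rot: [3.141, 0.0, 1.571]
ft_force: [0.1, -0.4, -0.9]
grip_width: 0.0438
grasp_force: 61.6
```

Request:
play_rows(deltas=[[0, 0, 2, 0, 0, 0, 35], [0, 0, 2, 0, 0, 0, 35], [0, 0, 0, 0, 0, 0, 35]])

```text
t: 32.83
tcp_pos: [0.6085, -0.181, 0.1641]
tool_rot: [3.139, 0.001, 1.571]
ft_force: [-3.7, 1.1, 13.2]
grip_width: 0.0442
grasp_force: 63.1
```

Request:
play_rows(deltas=[[0, 0, -1, 0, 0, 0, 80], [0, 0, 0, 0, 0, 0, 80], [0, 0, 0, 0, 0, 0, 80], [0, 0, -25, 0, 0, 0, 85], [0, 0, -35, 0, 0, 0, 85]])

```text
t: 33.25
tcp_pos: [0.6069, -0.1803, 0.2201]
tool_rot: [-3.136, -0.002, 1.571]
ft_force: [-0.7, -0.4, 0.9]
grip_width: 0.0849
grasp_force: 0.0
```

Request:
play_rows(deltas=[[20, 0, -10, 0, 0, 0, 85], [35, -1, 0, 0, 0, 0, 85], [35, -1, 0, 0, 0, 0, 85], [35, -1, 0, 0, 0, 0, 85], [35, -1, 0, 0, 0, 0, 85]])

```text
t: 33.67
tcp_pos: [0.6037, -0.0192, 0.2329]
tool_rot: [3.142, -0.0, 1.57]
ft_force: [0.4, 0.4, -0.3]
grip_width: 0.0851
grasp_force: 0.0
```

Request:
play_rows(deltas=[[35, -1, 0, 0, 0, 0, 85], [35, -1, 0, 0, 0, 0, 85], [35, -1, 0, 0, 0, 0, 85], [35, -1, 0, 0, 0, 0, 85], [0, 0, 0, 0, 0, 0, 85]])

```text
t: 34.08
tcp_pos: [0.5995, 0.1242, 0.2327]
tool_rot: [-3.141, -0.001, 1.574]
ft_force: [0.4, -0.9, 0.1]
grip_width: 0.0848
grasp_force: 0.0
```

Run:
```python
from h import *
t=bot.camera("top");s=bot.camera("side")
cv2.imwrite("pics/t8.png",t);cv2.imwrite("pics/s8.png",s)
a=crop(t,220,120,230,150,2);b=crop(s,225,120,165,150,2)
cv2.imwrite("pics/g8.png",np.hstack([a,b]))
o=bot.observe();print(o["tcp_pos"],o["tool_rot"])
```

```text
[0.5998929  0.1203949  0.23270064] [-3.14124230e+00  1.61692740e-04  1.57286725e+00]
```

View pics/g8.png

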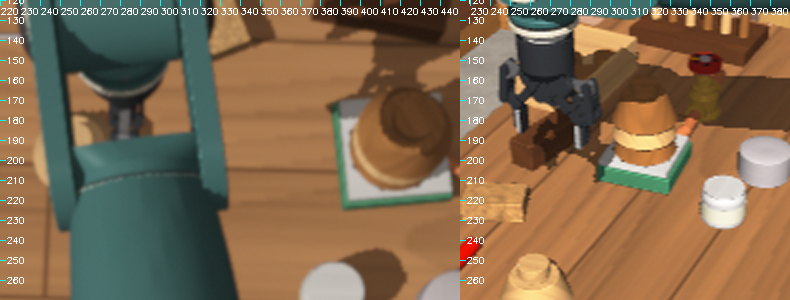

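Three bowls are stacked, and bowl 1 is unmoved: its tenon is at about (262,251) in the side view.

Request:
play_rows(deltas=[[35, -2, 0, 0, 0, 0, 85], [30, 0, 10, 0, 0, 0, 85], [8, 0, 35, 0, 0, 0, 85], [0, 0, 35, 0, 0, 0, 85], [0, 0, 35, 0, 0, 0, 85]], grip_force=25)

```text
t: 34.6
tcp_pos: [0.5982, 0.1918, 0.1168]
tool_rot: [3.141, -0.0, 1.571]
ft_force: [0.4, -0.5, -0.7]
grip_width: 0.0854
grasp_force: 0.0
```

Request:
play_rows(deltas=[[0, 0, 35, 0, 0, 0, 85], [0, 0, 18, 0, 0, 0, 85], [0, 0, 0, 0, 0, 0, 85], [0, 0, 0, 0, 0, 0, 42], [0, 0, 0, 0, 0, 0, 42]])

```text
t: 35.02
tcp_pos: [0.5991, 0.1919, 0.0669]
tool_rot: [3.14, -0.0, 1.57]
ft_force: [-0.1, -0.1, 0.3]
grip_width: 0.063
grasp_force: 0.0
```

Request:
play_rows(deltas=[[0, 0, 0, 0, 0, 0, 42], [0, 0, 0, 0, 0, 0, 42], [0, 0, 0, 0, 0, 0, 42], [0, 0, 0, 0, 0, 0, 42]])

```text
t: 35.35
tcp_pos: [0.599, 0.1922, 0.0673]
tool_rot: [3.139, -0.0, 1.571]
ft_force: [-1.2, -3.2, 6.5]
grip_width: 0.0446
grasp_force: 24.8
```

Request:
play_rows(deltas=[[0, 0, 0, 0, 0, 0, 70], [0, 0, 0, 0, 0, 0, 70], [0, 0, 0, 0, 0, 7, 70], [0, 0, 0, 0, 0, 7, 70], [0, 0, 0, 0, 0, 7, 70]])

```text
t: 35.77
tcp_pos: [0.5982, 0.1924, 0.0655]
tool_rot: [3.141, -0.0, 1.198]
ft_force: [0.7, -0.2, 0.1]
grip_width: 0.0698
grasp_force: 0.0
```

Request:
play_rows(deltas=[[0, 0, 0, 0, 0, 7, 70], [0, 0, 0, 0, 0, 7, 70], [0, 0, 0, 0, 0, 7, 70], [0, 0, 0, 0, 0, 7, 70], [0, 0, 0, 0, 0, 7, 70]])

```text
t: 36.18
tcp_pos: [0.5982, 0.1924, 0.0654]
tool_rot: [3.141, -0.0, 0.587]
ft_force: [-0.3, 0.1, -0.6]
grip_width: 0.0701
grasp_force: 0.0
```

Request:
play_rows(deltas=[[0, 0, 0, 0, 0, 7, 70], [0, 0, 0, 0, 0, 7, 70], [0, 0, 0, 0, 0, 7, 70], [0, 0, 0, 0, 0, 7, 70], [0, 0, 3, 0, 0, 6, 70]], grip_force=60)

```text
t: 36.6
tcp_pos: [0.5985, 0.1925, 0.063]
tool_rot: [-3.141, -0.001, -0.006]
ft_force: [0.0, -0.1, 0.9]
grip_width: 0.0697
grasp_force: 0.0
```

Request:
play_rows(deltas=[[0, 0, 0, 0, 0, 0, 40], [0, 0, 0, 0, 0, 0, 40], [0, 0, 0, 0, 0, 0, 40], [0, 0, 0, 0, 0, 0, 40], [0, 0, 0, 0, 0, 0, 40]])

```text
t: 37.02
tcp_pos: [0.5984, 0.1925, 0.0628]
tool_rot: [-3.141, -0.001, 0.003]
ft_force: [-1.2, -0.1, 5.6]
grip_width: 0.0438
grasp_force: 61.7
```

Request:
play_rows(deltas=[[0, 0, -15, 0, 0, 0, 35], [0, 0, -35, 0, 0, 0, 35], [0, 0, -35, 0, 0, 0, 35], [0, 0, -35, 0, 0, 0, 35], [0, 0, -35, 0, 0, 0, 35]])

```text
t: 37.43
tcp_pos: [0.5976, 0.1921, 0.2196]
tool_rot: [3.142, -0.0, 0.002]
ft_force: [0.2, -0.0, -1.8]
grip_width: 0.0439
grasp_force: 61.6
```

Request:
play_rows(deltas=[[0, 0, -35, 0, 0, 0, 35], [0, 0, -10, 0, 0, 0, 35], [0, 0, 0, 0, 0, 0, 35], [0, 0, 0, 0, 0, 0, 35]])

```text
t: 37.77
tcp_pos: [0.5979, 0.1922, 0.2618]
tool_rot: [3.142, -0.0, 0.001]
ft_force: [0.3, -0.1, -2.5]
grip_width: 0.0438
grasp_force: 61.6
```

Request:
play_rows(deltas=[[0, 18, 0, 0, 0, 0, 35], [1, 35, 0, 0, 0, 0, 35], [1, 35, 0, 0, 0, 0, 35], [1, 35, 0, 0, 0, 0, 35], [1, 35, 0, 0, 0, 0, 35]])

```text
t: 38.18
tcp_pos: [0.6012, 0.0328, 0.2593]
tool_rot: [3.141, 0.004, 0.001]
ft_force: [0.3, 0.2, -2.1]
grip_width: 0.0439
grasp_force: 61.7
```

Request:
play_rows(deltas=[[1, 35, 0, 0, 0, 0, 35], [1, 35, 0, 0, 0, 0, 35], [1, 35, 0, 0, 0, 0, 35], [1, 35, 0, 0, 0, 0, 35], [1, 35, 0, 0, 0, 0, 35]])

```text
t: 38.6
tcp_pos: [0.6061, -0.1423, 0.2594]
tool_rot: [-3.141, 0.003, 0.001]
ft_force: [-0.2, 0.1, -1.9]
grip_width: 0.0441
grasp_force: 61.7
```

Request:
play_rows(deltas=[[1, 25, 0, 0, 0, 0, 35], [0, 14, 0, 0, 0, 0, 35], [0, 0, 0, 0, 0, 0, 35], [0, 0, 0, 0, 0, 0, 35], [0, 0, 0, 0, 0, 0, 35]])

```text
t: 39.02
tcp_pos: [0.6079, -0.1787, 0.261]
tool_rot: [-3.141, 0.001, 0.001]
ft_force: [0.8, 0.5, -2.1]
grip_width: 0.0435
grasp_force: 61.8
```

Request:
play_rows(deltas=[[0, 1.5, 20, 0, 0, 0, 35], [0, 0, 20, 0, 0, 0, 35], [0, 0, 15, 0, 0, 0, 35], [0, 0, 8, 0, 0, 0, 35], [0, 0, 0, 0, 0, 0, 35]])

```text
t: 39.43
tcp_pos: [0.6075, -0.1802, 0.1968]
tool_rot: [-3.141, 0.003, 0.001]
ft_force: [0.0, -0.9, -0.6]
grip_width: 0.044
grasp_force: 61.8
```

Request:
play_rows(deltas=[[0, 0, 2, 0, 0, 0, 35], [0, 0, 2, 0, 0, 0, 35], [0, 0, 0, 0, 0, 0, 35], [0, 0, 0, 0, 0, 0, 35]])

```text
t: 39.77
tcp_pos: [0.6082, -0.1813, 0.1957]
tool_rot: [3.141, -0.001, -0.0]
ft_force: [-0.9, 0.2, -2.4]
grip_width: 0.0438
grasp_force: 61.8
```

Request:
play_rows(deltas=[[0, 0, 2, 0, 0, 0, 35], [0, 0, 2, 0, 0, 0, 35], [0, 0, 0, 0, 0, 0, 35]])

```text
t: 40.02
tcp_pos: [0.6086, -0.1816, 0.193]
tool_rot: [3.14, -0.003, -0.0]
ft_force: [-2.7, 0.0, 10.5]
grip_width: 0.044
grasp_force: 63.0
```

Request:
play_rows(deltas=[[0, 0, -1, 0, 0, 0, 80], [0, 0, 0, 0, 0, 0, 80], [0, 0, 0, 0, 0, 0, 80], [0, 0, -25, 0, 0, 0, 85], [0, 0, -35, 0, 0, 0, 85]])

```text
t: 40.43
tcp_pos: [0.607, -0.1809, 0.2491]
tool_rot: [-3.14, 0.006, -0.0]
ft_force: [0.3, -1.0, 0.2]
grip_width: 0.085
grasp_force: 0.0
```

Request:
play_rows(deltas=[[0, 20, -10, 0, 0, 0, 85], [-3, 35, 0, 0, 0, 0, 85], [-3, 35, 0, 0, 0, 0, 85], [-3, 35, 0, 0, 0, 0, 85], [-3, 35, 0, 0, 0, 0, 85]])

```text
t: 40.85
tcp_pos: [0.5957, -0.3427, 0.2619]
tool_rot: [-3.142, -0.0, 0.0]
ft_force: [0.2, 0.6, -0.0]
grip_width: 0.0849
grasp_force: 0.0
```

Request:
play_rows(deltas=[[-3, 35, 0, 0, 0, 0, 85], [-2, 15, 0, 0, 0, 0, 85], [0, 0, 30, 0, 0, 0, 85], [0, 0, 30, 0, 0, 0, 85], [0, 0, 30, 0, 0, 0, 85]])

```text
t: 41.27
tcp_pos: [0.5909, -0.3914, 0.1708]
tool_rot: [3.141, -0.0, -0.001]
ft_force: [0.7, 0.2, -0.7]
grip_width: 0.0853
grasp_force: 0.0
```

Request:
play_rows(deltas=[[0, 0, 15, 0, 0, 0, 85], [0, 0, 0, 0, 0, 0, 85], [0, 0, 0, 0, 0, 0, 85]])

```text
t: 41.52
tcp_pos: [0.5912, -0.391, 0.1574]
tool_rot: [-3.141, 0.0, 0.0]
ft_force: [0.2, 0.4, 0.4]
grip_width: 0.085
grasp_force: 0.0
```

Run:
```python
from h import *
t=bot.camera("top");s=bot.camera("side")
cv2.imwrite("pics/t9.png",t);cv2.imwrite("pics/s9.png",s)
cv2.imwrite("pics/g9.png",np.hstack([crop(t,370,110,180,130,2),crop(s,270,90,110,130,4)[:260*2][::1,::1][:260,:] if 0 else cv2.resize(crop(s,270,90,110,130,4),None,fx=.5,fy=.5)]))
cv2.imwrite("pics/g9.png",crop(s,280,85,110,120,5))
o=bot.observe();print(o["tcp_pos"],o["tool_rot"],o["joint_positions"])
```

```text
[ 0.59176719 -0.39146444  0.15946198] [ 3.14001573e+00 -2.27475952e-03  1.18963168e-04] [-6.20392047e-01  2.20283095e-01  1.45891257e+00  3.99529174e-05
  1.45962939e+00  9.50282733e-01]
```

View pics/g9.png

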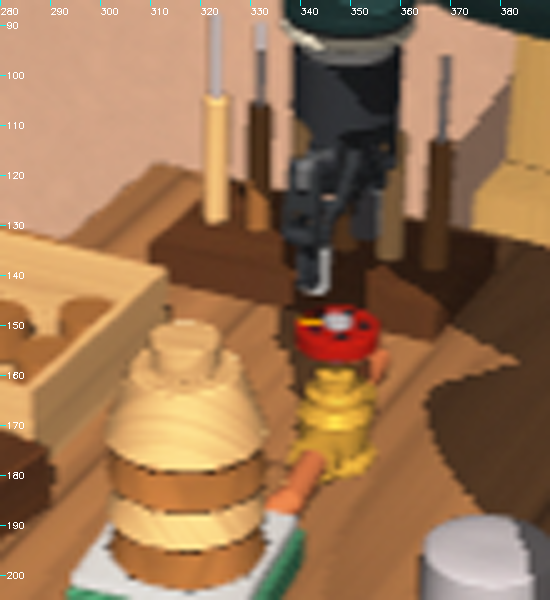

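The four-bowl stack is upright. The gripper is above the wheel at (348,152) in the side view. I'll descend and squeeze.

Request:
play_rows(deltas=[[0, 0, 25, 0, 0, 0, 85], [0, 0, 20, 0, 0, 0, 85], [0, 0, 5, 0, 0, 0, 85], [0, 0, 0, 0, 0, 0, 85]], grip_force=25)

```text
t: 41.95
tcp_pos: [0.591, -0.3911, 0.107]
tool_rot: [-3.141, 0.001, -0.0]
ft_force: [0.1, 0.1, -0.5]
grip_width: 0.0851
grasp_force: 0.0
```

Request:
play_rows(deltas=[[0, 0, 0, 0, 0, 0, 58], [0, 0, 0, 0, 0, 0, 58], [0, 0, 0, 0, 0, 0, 58], [0, 0, 0, 0, 0, 0, 58], [0, 0, 0, 0, 0, 0, 58]])

```text
t: 42.37
tcp_pos: [0.5917, -0.3928, 0.1101]
tool_rot: [3.137, -0.003, -0.001]
ft_force: [0.0, -7.8, 5.7]
grip_width: 0.0602
grasp_force: 26.9
```

Request:
play_rows(deltas=[[0, 0, 0, 0, 0, 0, 80], [0, 2, 0, 0, 0, 0, 80], [0, 0, 0, 0, 0, 7, 80], [0, 0, 0, 0, 0, 7, 80], [0, 0, 0, 0, 0, 7, 80]])

```text
t: 42.78
tcp_pos: [0.5912, -0.3932, 0.1075]
tool_rot: [-3.141, -0.0, -0.372]
ft_force: [0.2, 0.0, 0.2]
grip_width: 0.0798
grasp_force: 0.0
```

Request:
play_rows(deltas=[[0, 0, 0, 0, 0, 7, 80], [0, 0, 0, 0, 0, 7, 80], [0, 0, 0, 0, 0, 7, 80], [0, 0, 0, 0, 0, 7, 80], [0, 0, 0, 0, 0, 7, 80]])

```text
t: 43.2
tcp_pos: [0.5912, -0.3932, 0.1075]
tool_rot: [-3.141, -0.0, -0.983]
ft_force: [0.4, 0.2, -0.9]
grip_width: 0.0801
grasp_force: 0.0
```

Request:
play_rows(deltas=[[0, 0, 0, 0, 0, 7, 80], [0, 0, 0, 0, 0, 7, 80], [0, 0, 0, 0, 0, 7, 80], [0, 0, 0, 0, 0, 7, 80], [0, 0, 0, 0, 0, 7, 80]])

```text
t: 43.62
tcp_pos: [0.5912, -0.3932, 0.1075]
tool_rot: [-3.141, 0.0, -1.594]
ft_force: [0.9, -0.3, 0.8]
grip_width: 0.0796
grasp_force: 0.0
```

Request:
play_rows(deltas=[[0, 0, 0, 0, 0, 6, 80], [0, 0, 0, 0, 0, 0, 80], [0, 0, 0, 0, 0, 0, 58], [0, 0, 0, 0, 0, 0, 58], [0, 0, 0, 0, 0, 0, 58]])

```text
t: 44.03
tcp_pos: [0.5916, -0.3933, 0.1078]
tool_rot: [-3.14, -0.0, -1.69]
ft_force: [4.8, -0.6, 3.6]
grip_width: 0.061
grasp_force: 27.4
```

Request:
play_rows(deltas=[[0, 0, 0, 0, 0, 0, 58], [0, 0, 0, 0, 0, 0, 58], [0, 0, 0, 0, 0, 0, 58]])

```text
t: 44.28
tcp_pos: [0.5916, -0.3933, 0.1077]
tool_rot: [-3.14, -0.0, -1.692]
ft_force: [4.8, -0.0, 4.5]
grip_width: 0.0606
grasp_force: 27.5
```

Request:
play_rows(deltas=[[0, 0, 0, 0, 0, 0, 55], [0, 0, -0.5, 0, 0, -6.5, 55], [0, 0, -0.6, 0, 0, -6.5, 55], [0, 0, -0.6, 0, 0, -6.5, 55], [0, 0, -0.6, 0, 0, -6.5, 55]], grip_force=50)

```text
t: 44.7
tcp_pos: [0.5918, -0.3933, 0.1103]
tool_rot: [-3.14, -0.001, -1.232]
ft_force: [6.1, -0.0, 5.4]
grip_width: 0.0599
grasp_force: 52.3
```

Request:
play_rows(deltas=[[0, 0, -0.6, 0, 0, -6.5, 55], [0, 0, -0.6, 0, 0, -6.5, 55], [0, 0, -0.6, 0, 0, -6.5, 55], [0, 0, -0.6, 0, 0, -6.5, 55], [0, 0, -0.6, 0, 0, -6.5, 55]])

```text
t: 45.12
tcp_pos: [0.5918, -0.3932, 0.1132]
tool_rot: [-3.141, -0.002, -0.665]
ft_force: [7.4, 0.9, 4.5]
grip_width: 0.06
grasp_force: 52.5
```

Run:
```python
from h import *
o=bot.observe();print(o["tcp_pos"],o["tool_rot"],o["wrist_torque"],o["ft_force"],o["joint_positions"][5])
cv2.imwrite("pics/s10.png",bot.camera("side"))
```

```text
[ 0.59184173 -0.39317051  0.11317524] [-3.14058263e+00 -2.02920453e-03 -6.65102635e-01] [ 0.25305879 -1.26806775 -0.20153877] [7.36323838 0.89736569 4.52330463] 1.613096433547997
```

Torque of about 0.2 N m means the wheel is turning. I'll continue.

Request:
play_rows(deltas=[[0, 0, -0.6, 0, 0, -6.5, 55], [0, 0, -0.6, 0, 0, -6.5, 55], [0, 0, -0.6, 0, 0, -6.5, 55], [0, 0, -0.5, 0, 0, -6.5, 55], [0, 0, -0.5, 0, 0, -6.5, 55]])

```text
t: 45.58
tcp_pos: [0.5918, -0.393, 0.116]
tool_rot: [3.142, -0.002, -0.098]
ft_force: [6.4, 1.9, 6.0]
grip_width: 0.0595
grasp_force: 52.9
```

Request:
play_rows(deltas=[[0, 0, -0.6, 0, 0, -6.5, 55], [0, 0, -0.6, 0, 0, -6.5, 55], [0, 0, -0.6, 0, 0, -6.5, 55], [0, 0, -0.5, 0, 0, -6.5, 55], [0, 0, -0.5, 0, 0, -6.5, 55]])

```text
t: 46.0
tcp_pos: [0.5918, -0.3929, 0.1188]
tool_rot: [3.141, -0.002, 0.47]
ft_force: [5.5, 2.9, 6.7]
grip_width: 0.0598
grasp_force: 53.0
```

Request:
play_rows(deltas=[[0, 0, -0.6, 0, 0, -6.5, 55], [0, 0, -0.6, 0, 0, -6.5, 55], [0, 0, -0.6, 0, 0, -6.5, 55], [0, 0, -0.5, 0, 0, -6.5, 55], [0, 0, -0.5, 0, 0, -6.5, 55]])

```text
t: 46.42
tcp_pos: [0.5917, -0.3928, 0.1216]
tool_rot: [3.14, -0.001, 1.037]
ft_force: [6.0, 3.5, 7.9]
grip_width: 0.0601
grasp_force: 53.0
```

Request:
play_rows(deltas=[[0, 0, -0.6, 0, 0, -6.5, 55], [0, 0, -0.6, 0, 0, -6.5, 55], [0, 0, -0.6, 0, 0, -6.5, 55], [0, 0, -0.5, 0, 0, -6.5, 55], [0, 0, -0.5, 0, 0, -6.5, 55]])

```text
t: 46.83
tcp_pos: [0.5916, -0.3928, 0.1244]
tool_rot: [3.14, -0.0, 1.604]
ft_force: [3.9, 3.0, 7.2]
grip_width: 0.06
grasp_force: 53.1
```

Run:
```python
from h import *
o=bot.observe();print(o["tcp_pos"],o["tool_rot"],o["wrist_torque"],o["ft_force"],o["joint_positions"][5])
```

```text
[ 0.59160318 -0.39284169  0.1244002 ] [ 3.14012823e+00 -1.44126723e-04  1.60404242e+00] [ 0.64185456 -0.6538514  -0.20236108] [3.85739463 3.0208099  7.17868019] -0.6558970261809507
```

Request:
play_rows(deltas=[[0, 0, -0.6, 0, 0, -6.5, 55], [0, 0, -0.6, 0, 0, -6.5, 55], [0, 0, -0.6, 0, 0, -6.5, 55], [0, 0, -0.5, 0, 0, -6.5, 55], [0, 0, -0.5, 0, 0, -6.5, 55]])

```text
t: 47.25
tcp_pos: [0.5915, -0.3929, 0.1272]
tool_rot: [3.14, 0.001, 2.171]
ft_force: [1.9, 3.3, 8.0]
grip_width: 0.0595
grasp_force: 53.1
```

Request:
play_rows(deltas=[[0, 0, -0.6, 0, 0, -6.5, 55], [0, 0, -0.6, 0, 0, -6.5, 55], [0, 0, -0.6, 0, 0, -6.5, 55], [0, 0, -0.5, 0, 0, -6.5, 55], [0, 0, -0.5, 0, 0, -6.5, 55]])

```text
t: 47.67
tcp_pos: [0.5914, -0.393, 0.1301]
tool_rot: [3.141, 0.001, 2.738]
ft_force: [2.6, 3.3, 7.9]
grip_width: 0.0601
grasp_force: 53.1
```

Request:
play_rows(deltas=[[0, 0, -0.6, 0, 0, -6.5, 55], [0, 0, -0.6, 0, 0, -6.5, 55], [0, 0, -0.6, 0, 0, -6.5, 55], [0, 0, -0.5, 0, 0, -6.5, 55], [0, 0, -0.5, 0, 0, -6.5, 55]])

```text
t: 48.08
tcp_pos: [0.5914, -0.3931, 0.1329]
tool_rot: [-3.141, 0.001, -2.978]
ft_force: [2.0, 2.8, 7.6]
grip_width: 0.0598
grasp_force: 53.1
```

Run:
```python
from h import *
o=bot.observe();print(o["tcp_pos"],o["tool_rot"],o["wrist_torque"],o["ft_force"],o["joint_positions"][5])
```

```text
[ 0.59141446 -0.39314774  0.13291167] [-3.14102703e+00  1.16729815e-03 -2.97770509e+00] [ 0.32130967 -0.44443625 -0.21693944] [1.99936351 2.77674431 7.57770697] -2.3575109052513934
```

Request:
play_rows(deltas=[[0, 0, -0.6, 0, 0, -6.5, 55], [0, 0, -0.6, 0, 0, -6.5, 55], [0, 0, -0.5, 0, 0, -6.5, 55], [0, 0, -0.5, 0, 0, -6.5, 55], [0, 0, 0, 0, 0, 0, 55]])

```text
t: 48.5
tcp_pos: [0.5915, -0.3932, 0.1353]
tool_rot: [-3.14, 0.001, -2.522]
ft_force: [3.0, 2.0, 8.4]
grip_width: 0.0594
grasp_force: 53.1
```

Run:
```python
from h import *
o=bot.observe();print(o["tcp_pos"],o["tool_rot"],o["wrist_torque"],o["ft_force"],o["joint_positions"][5])
```

```text
[ 0.59149387 -0.39323222  0.13525015] [-3.14020273e+00  8.73358835e-04 -2.52157293e+00] [ 0.21516069 -0.51129601  0.11025069] [3.00023155 2.04354312 8.40602681] -2.8136467982854914
```

5.45 rad turned so far. I'll regrasp for the rest, up to the stop.

Request:
play_rows(deltas=[[0, 0, 0, 0, 0, 0, 80], [0, 0, 0, 0, 0, 0, 80], [0, 0, 0, 0, 0, 7, 80], [0, 0, 0, 0, 0, 7, 80], [0, 0, 0, 0, 0, 7, 80]])

```text
t: 48.92
tcp_pos: [0.5906, -0.3931, 0.1334]
tool_rot: [3.141, -0.001, -2.903]
ft_force: [-0.1, 0.1, 0.5]
grip_width: 0.0799
grasp_force: 0.0
```

Request:
play_rows(deltas=[[0, 0, 0, 0, 0, 7, 80], [0, 0, 0, 0, 0, 7, 80], [0, 0, 0, 0, 0, 7, 80], [0, 0, 0, 0, 0, 7, 80], [0, 0, 0, 0, 0, 7, 80]])

```text
t: 49.33
tcp_pos: [0.5906, -0.3931, 0.1335]
tool_rot: [3.141, -0.001, 2.769]
ft_force: [-0.6, -0.2, 0.1]
grip_width: 0.08
grasp_force: 0.0
```

Request:
play_rows(deltas=[[0, 0, 0, 0, 0, 0, 80], [0, 0, 0, 0, 0, 0, 55], [0, 0, 0, 0, 0, 0, 55], [0, 0, 0, 0, 0, 0, 55], [0, 0, 0, 0, 0, 0, 55]])

```text
t: 49.75
tcp_pos: [0.5911, -0.3928, 0.1345]
tool_rot: [3.141, -0.0, 2.779]
ft_force: [-0.6, 5.1, 6.0]
grip_width: 0.0599
grasp_force: 53.3
```

Request:
play_rows(deltas=[[0, 0, 0, 0, 0, 0, 55], [0, 0, -0.5, 0, 0, -5, 55], [0, 0, -0.5, 0, 0, -5, 55]])

```text
t: 50.0
tcp_pos: [0.591, -0.3929, 0.1353]
tool_rot: [3.141, -0.0, 2.956]
ft_force: [-1.4, 3.0, 3.0]
grip_width: 0.0593
grasp_force: 53.4
```

```bash
cat > o.py <<'E'
from h import *
o=bot.observe();print(o["tcp_pos"],o["tool_rot"],o["wrist_torque"],o["ft_force"],o["joint_positions"][5])
E
python3 o.py
```

```text
[ 0.59100278 -0.39287783  0.13534742] [ 3.14108809e+00 -1.80111148e-04  2.95614781e+00] [ 0.67906514  0.25498214 -0.14903177] [-1.3632      3.03649791  3.04439649] -2.008181318185807
```

Request:
play_rows(deltas=[[0, 0, -0.3, 0, 0, -4, 55], [0, 0, -0.3, 0, 0, -4, 55]])

```text
t: 50.17
tcp_pos: [0.591, -0.393, 0.136]
tool_rot: [3.141, -0.0, 3.096]
ft_force: [-2.7, 3.4, 4.8]
grip_width: 0.06
grasp_force: 53.4
```

```bash
python3 o.py
```

```text
[ 0.5909763  -0.39298255  0.13600339] [ 3.14125433e+00 -1.14069007e-04  3.09561727e+00] [ 0.64574906  0.33483304 -0.1676237 ] [-2.67307504  3.36609221  4.84262033] -2.1477062994891347
```

Request:
play_rows(deltas=[[0, 0, -0.3, 0, 0, -4, 55], [0, 0, -0.3, 0, 0, -4, 55]])

```text
t: 50.33
tcp_pos: [0.591, -0.3931, 0.1366]
tool_rot: [3.141, 0.0, -3.049]
ft_force: [-0.4, 1.9, 3.6]
grip_width: 0.0597
grasp_force: 53.3
```

```bash
python3 o.py
```

```text
[ 0.59097234 -0.39309479  0.13662314] [ 3.14139564e+00  2.44525764e-05 -3.04852510e+00] [ 0.46920676  0.20344142 -1.34365322] [-0.42144851  1.91917997  3.62466988] -2.2868503748977775
```

The torque jumped to 1.34 N m, so the stop is reached. One small push more, then release, rise and retreat.

Request:
play_rows(deltas=[[0, 0, 0, 0, 0, -2, 55], [0, 0, 0, 0, 0, 0, 55]])

```text
t: 50.5
tcp_pos: [0.591, -0.3931, 0.1367]
tool_rot: [3.141, 0.0, -3.017]
ft_force: [-1.5, 3.4, 6.0]
grip_width: 0.06
grasp_force: 53.5
```

Request:
play_rows(deltas=[[0, 0, 0, 0, 0, 0, 80], [0, 0, 0, 0, 0, 0, 85], [0, 0, 0, 0, 0, 0, 85], [0, 0, -20, 0, 0, 0, 85], [0, 0, -35, 0, 0, 0, 85]])

```text
t: 50.92
tcp_pos: [0.5898, -0.3924, 0.1872]
tool_rot: [3.137, -0.005, -3.019]
ft_force: [0.7, -0.7, -0.1]
grip_width: 0.0849
grasp_force: 0.0
```

Request:
play_rows(deltas=[[0, 0, -35, 0, 0, 0, 85], [0, 0, -35, 0, 0, 0, 85], [25, 20, 0, 0, 0, 0, 85], [25, 20, 0, 0, 0, 0, 85], [25, 20, 0, 0, 0, 0, 85]])

```text
t: 51.33
tcp_pos: [0.5085, -0.3423, 0.2612]
tool_rot: [-3.141, 0.0, -3.019]
ft_force: [0.1, -0.3, 0.7]
grip_width: 0.085
grasp_force: 0.0
```

Request:
play_rows(deltas=[[25, 20, 0, 0, 0, 0, 85], [25, 20, 0, 0, 0, 0, 85], [25, 20, 0, 0, 0, 0, 85], [25, 20, 0, 0, 0, 0, 85], [0, 0, 0, 0, 0, 0, 85]])

```text
t: 51.75
tcp_pos: [0.3973, -0.2737, 0.2622]
tool_rot: [-3.14, 0.001, -3.019]
ft_force: [-0.9, 0.7, 0.7]
grip_width: 0.0848
grasp_force: 0.0
```

```bash
python3 o.py
python3 - <<'E'
from h import *
t=bot.camera("top");s=bot.camera("side")
cv2.imwrite("pics/t11.png",t);cv2.imwrite("pics/g11.png",np.hstack([crop(t,375,140,175,120,2),crop(s,285,130,100,120,2)]))
cv2.imwrite("pics/g11.png",np.hstack([crop(t,375,110,155,150,3)[:,:],crop(s,285,125,100,150,3)]))
E
```

```text
[ 0.39726419 -0.2736643   0.26215515] [-3.14030529e+00  8.30134080e-04 -3.01944939e+00] [-0.00198905  0.00588178 -0.01842695] [-0.85297009  0.71794083  0.70617201] -2.3488749587581963
```

View pics/g11.png

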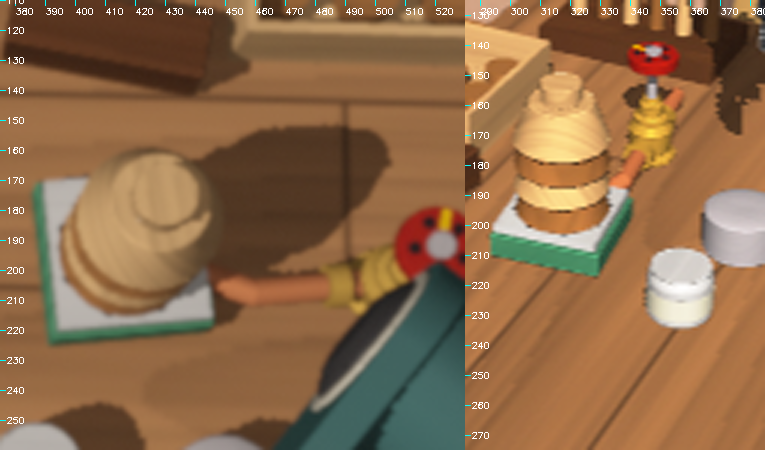

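The stack stands upright and centred on the plate. The wheel is raised, and its mark at (524,183) indicates about 336° of turn, with the stop felt. I'll hand it in.

```bash
python3 -c "
from rig import bot
print(bot.finish_job())"
```

```text
the job is handed in; nothing more can be done
None
```

The job is handed in: the plate lies flat on the stand, all four bowls are stacked upright and centred on it, and the valve was then turned about 5.9 rad counter-clockwise until the torque jumped to 1.34 N m at the stop (about 52 s of 210 s used).

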